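# Fold down and pin the lid rack's flap, then hang up the lids

## Robot

A 6-joint arm with a two-finger parallel gripper is mounted at the origin on the work surface. World frame = base frame: x ahead of the robot, y to its left, z up, the work surface at z = 0. Lengths are in m, angles in rad, forces in N, time in s.
With the tool pointing down it reaches from about 0.375 to 0.9 m from the base axis. Payload 3.1 kg.
Tool frame: the origin (TCP) lies between the finger pads; the fingertips stand 17 mm ahead of it and the grasp point (between the pads) lies 2 mm behind it (robot.nose_length is the distance from the TCP to the fingertips, in m); z points along the fingers, y is the line along which they close (so a half turn about z gives the same grasp; the last joint's range is limited). The gripper opens to 87 mm and grips with 3 to 60 N. Pads are 19 mm wide; open, the fingers measure 117 mm over their backs; the gripper's body (75 mm by 190 mm) begins 51 mm behind the grasp point.
Start: joints at [1.111, 0.527, 1.433, -0, 1.181, -0.178], TCP at [0.173, 0.601, 0.24] pointing down, gripper open.
Joint ranges: [-3.08, 3.08], [-0.75, 2.2], [0.22, 2.44], [-1.43, 4.57], [0, 2.65], [-2.85, 2.85]. Speed limits (rad/s): [2.79, 2.79, 3.14, 3.14, 3.14, 3.14].

## Interface

Orientations are given as a unit quaternion [x, y, z, w].
In Python, from rig import robot, cams gives the robot as it stands.
- The arm moves only by the shell command python3 -m pendant 'ROWS' [FORCE]. ROWS is JSON, a list of rows, each an object with "jaw": the opening, from 0 (shut) to 1 (fully open); "linear": the shift along the tool's x, y, z in cm, a list of three; "twist": the turn about the tool's z in degrees. A call has 1 to 12 rows; each row shifts and turns the commanded pose from where the row before left it, along the tool's axes as they then stand; what a row does not reach is not made up. A row lasts 1/12 s, in which the tool goes at most 41.7 mm and 7.16 degrees, less where a joint would pass 70% of its speed; a pose out of reach is approached as far as the arm can. A call is refused whole if a number of a shift passes 4.17 or a number of a turn 7.16, either way. A call with a gripper value outside its range is refused whole. The fingers move at their own pace and stop on an object; FORCE is the grip in N (left out, the last holds). Time passes only in rows, so rows that do not move let the fingers close. It gives the time, the measured TCP pose, the force, the opening and the grip force at its end, in the units of the state.
- robot.get_obs(): the state, without advancing time (a new reading comes with each control period).
- cams.camera(name): name is "side" or "top"; returns a dict with "color" (480x640x3 uint8, blue, green, red), "depth" (480x640 float32, m along the optical axis (not along the pixel's ray), 0 where there is no reading), "fov_y" (degrees; the focal length in pixels is half the picture's height over the tangent of half this angle, whatever the lens; pixels are square), "cx", "cy" (the principal point, pixels), "k1" (the pictures are not rectified: a ray, as slopes to the right and down, at radius r is drawn at 1 + k1 r^2 times it, then the intrinsics apply), "view" (4x4, takes a point from world to camera coordinates). Camera axes: x right, y down, z forward; pixel columns grow to the right and rows downward; lengths in m; the calibration is good to about 2 mm. A picture is of the moment at which its call begins.
- robot.hand_in(): hands the job in; it is judged then, once.
The state is a dict: "time": time; "q": joint angles; "joint_velocities": joint speeds; "joint_torque": joint torques, N m; "position": TCP position; "tool_rot": TCP orientation; "ft_force": force on the tool from outside, world axes, zero at the start; "moment": the same for the moment, N m; "grip_width": finger opening in m; "grip_force": force on a finger pad.
Only numpy, scipy, OpenCV 4.12 (cv2) and the standard library are available. Lean on these libraries where they do the work, as an engineer would, in place of code of your own. Each camera call takes 0.05 s, during which the arm holds its last target. There are 200 camera calls.

## Task

The lid rack's steel flap is pinned upright: pull out the quick-release pin, fold the flap down level, and push the pin fully home through the brass hole of the flap and the bracket below it. Then hang every silicone lid on the counter by its eye on the flap's pegs, one lid to a peg, and leave the other kitchenware where it is. While you move the flap, the pin may stand in the spare hole at the side of the rack.

Things in the scene. Friction and masses are not known exactly. Their poses are not given: they have to be found in the camera images.
- rack: Fixed steel lid rack. Origin on the counter straight below the flap's hinge axis; x points to its back (roughly away from the robot), y left, z up. Hinge axis along y, 170 mm up. 14 mm posts at y +-165 mm, 178 mm high; base plate x -50 to 70, y +-185, 8 mm thick. A level blue bracket (8 mm thick, top 166 mm up) lies under the lowered flap. Its flap is described under flap and flap_hole.
- flap (a joint): Flap angle, rad: 0 level, pointing to rack -x, on its stop; 1.57 upright (start). 300 mm wide, reaches 126 mm from the hinge, top face 3 mm above the axis. Stiff hinge (0.2 N m): it stays upright, but may sink by itself when lower. Its top face looks to rack +x when upright: reach over it, draw it forward, then press down, e.g. at rack y = -50 mm between pegs.
- bracket_hole (a point): Centre of the vertical 12 mm hole in the blue bracket, at its top face: rack (-85, 50, 166) mm. Two spring balls inside, 4 mm below this face, grip the pin. With the flap upright, a lug of the flap with a 12 mm hole lies 4 mm below the bracket; the pin through both locks the flap up.
- flap_hole (a point): Centre of the upper mouth of the 12 mm hole (2 mm chamfer) through the square brass boss (44 x 44 mm, 14 mm thick) on the flap; moves with the flap. With the flap level it lies 16 mm above bracket_hole on the same vertical axis, 9 mm above the flap's top face.
- spare_hole (a point): Centre, at the top face (172 mm up), of a loose 16 mm through hole in a small 50 x 50 mm blue plate at the rack's side, rack (-70, -215) mm. The pin can stand there, flange on the plate, while the flap is moved.
- pin: Ball-lock pin, at first upright in the bracket hole. Origin under its steel flange (32 mm wide, 4 mm thick), z up. Above, a red grip bar 40 mm long (pin x), 18 mm wide (pin y), 4 to 30 mm over the origin. Below, a 10 mm shaft, round tip, 38 mm long, two grooves for the detent. About 8 N pulls it out, 3 to 8 N pushes it in. Home, the flange rests on the bracket (flap up) or boss (flap down). 70 g.
- peg0_root (a point): Root of the left (rack y = +100 mm) peg, on the front lip of the flap, 124 mm from the hinge axis. Moves with the flap. Pegs are 8 mm round bars, 50 mm long; with the flap level they point up at 45 degrees towards the robot side (rack -x).
- peg1_root (a point): Root of the middle (y = 0) peg, on the front lip of the flap, 124 mm from the hinge axis. Moves with the flap. Pegs are 8 mm round bars, 50 mm long; with the flap level they point up at 45 degrees towards the robot side (rack -x).
- peg2_root (a point): Root of the right (y = -100 mm) peg, on the front lip of the flap, 124 mm from the hinge axis. Moves with the flap. Pegs are 8 mm round bars, 50 mm long; with the flap level they point up at 45 degrees towards the robot side (rack -x).
- lid_pink: Pink silicone lid, may be absent. Disc 84 mm across, 8 mm thick, lying flat, origin at the centre of its underside, z up. On top, at the centre, an upright grip bar 34 mm long (lid x) by 16 mm wide (lid y), from 8 to 36 mm above the origin. Its hanging eye sticks out at the rim on the lid's +x side. 50 to 100 g.
- lid_pink_eye (a point): Centre of that lid's hanging eye, 55 mm from the lid's centre along its +x, 4 mm above its underside: a loop of 7 mm round section, 28 mm opening (the disc's rim covers about 1 mm of it), 42 mm outside.
- lid_green: Green silicone lid, may be absent. Disc 84 mm across, 8 mm thick, lying flat, origin at the centre of its underside, z up. On top, at the centre, an upright grip bar 34 mm long (lid x) by 16 mm wide (lid y), from 8 to 36 mm above the origin. Its hanging eye sticks out at the rim on the lid's +x side. 50 to 100 g.
- lid_green_eye (a point): Centre of that lid's hanging eye, 55 mm from the lid's centre along its +x, 4 mm above its underside: a loop of 7 mm round section, 28 mm opening (the disc's rim covers about 1 mm of it), 42 mm outside.
- lid_blue: Blue silicone lid, may be absent. Disc 84 mm across, 8 mm thick, lying flat, origin at the centre of its underside, z up. On top, at the centre, an upright grip bar 34 mm long (lid x) by 16 mm wide (lid y), from 8 to 36 mm above the origin. Its hanging eye sticks out at the rim on the lid's +x side. 50 to 100 g.
- lid_blue_eye (a point): Centre of that lid's hanging eye, 55 mm from the lid's centre along its +x, 4 mm above its underside: a loop of 7 mm round section, 28 mm opening (the disc's rim covers about 1 mm of it), 42 mm outside.
- lid_yellow: Yellow silicone lid, may be absent. Disc 84 mm across, 8 mm thick, lying flat, origin at the centre of its underside, z up. On top, at the centre, an upright grip bar 34 mm long (lid x) by 16 mm wide (lid y), from 8 to 36 mm above the origin. Its hanging eye sticks out at the rim on the lid's +x side. 50 to 100 g.
- lid_yellow_eye (a point): Centre of that lid's hanging eye, 55 mm from the lid's centre along its +x, 4 mm above its underside: a loop of 7 mm round section, 28 mm opening (the disc's rim covers about 1 mm of it), 42 mm outside.
- glass: Round open container of clear glass, 100 mm across, 75 mm high; origin at the centre of its underside. To be left alone.
- spoon: Wooden spoon lying flat, 220 mm long; origin at its middle. To be left alone.
- plate: Flat round steel lunch plate, 150 mm across, 5 mm thick; origin at the centre of its underside. To be left alone.
- mug: Small blue ceramic cup, 68 mm across, 70 mm high; origin at the centre of its underside. To be left alone.
- salt: Dark wooden salt pot, 50 mm across, 40 mm high; origin at the centre of its underside. To be left alone.
Not all that is in view belongs to the job. Leave any red or white look-alike of the lid_green alone.

How it is judged:
By the outcome, as a careful person would: the job done as asked, in the order asked, and still so for the second after the job is handed in, with the robot touching nothing.
Of lid_pink, lid_green, lid_blue, lid_yellow only 2 to 3 are there at a start; the rules pass over those that are not, and their reading is None.
At some moment in a run one of lid_pink, lid_green, lid_blue, lid_yellow may be knocked a few centimetres aside while the robot is not near it.
It also fails if it takes over 210 s, if anything falls off the work surface, if the arm or the gripper's body presses on something with over 40 N, if the wrist force passes 120 N, or if a joint passes its speed limit or range.

## Working session

There is one attempt and no reset: what is moved stays moved. The work goes in short steps, Python scripts to look and compute and a shell command to move; the robot and the scene stay as the last step left them, time stands still between calls to the robot, and variables do not carry over. Pictures are saved under pics/ and viewed, at most 14 in all, crops included, and the job is handed in when it is done.

```bash
ls; mkdir -p pics; cat > h.py <<'E'
import numpy as np, cv2
from rig import robot, cams
def cam(n):
    c=cams.camera(n); h,w=c["color"].shape[:2]
    c["f"]=h/2/np.tan(np.radians(c["fov_y"])/2); c["V"]=np.array(c["view"]); return c
def ray(c,u,v):
    K=np.array([[c["f"],0,c["cx"]],[0,c["f"],c["cy"]],[0,0,1]])
    s=np.array([(u-c["cx"])/c["f"],(v-c["cy"])/c["f"]]); d=s.copy()
    for _ in range(20): s=d/(1+c["k1"]*(s@s))
    R=c["V"][:3,:3]; t=c["V"][:3,3]
    return -R.T@t, R.T@np.array([s[0],s[1],1])
def onz(c,u,v,z):
    o,d=ray(c,u,v); return o+d*(z-o[2])/d[2]
def pt(c,u,v):
    o,d=ray(c,u,v); return o+d*float(c["depth"][int(round(v)),int(round(u))])
def proj(c,p):
    q=c["V"][:3,:3]@np.asarray(p)+c["V"][:3,3]; s=q[:2]/q[2]; s=s*(1+c["k1"]*(s@s)); return s*c["f"]+[c["cx"],c["cy"]]
def cloud(c):
    v,u=np.mgrid[:480,:640]; d=np.stack([(u-c["cx"])/c["f"],(v-c["cy"])/c["f"]],-1); s=d.copy()
    for _ in range(20): s=d/(1+c["k1"]*(s**2).sum(-1,keepdims=True))
    q=np.concatenate([s,np.ones_like(s[...,:1])],-1)*c["depth"][...,None]
    return (q-c["V"][:3,3])@c["V"][:3,:3]
E
python3 - <<'E'
from h import *
for n in("top","side"):
    c=cam(n); cv2.imwrite(f"pics/{n}0.png",c["color"]); print(n,c["fov_y"],c["k1"],(-c["V"][:3,:3].T@c["V"][:3,3]).round(3),c["V"][2,:3].round(2),(c["depth"]>0).mean())
print(robot.get_obs(),robot.nose_length)
E
```

```text
pics
top 57.8613141591551 -0.04741473443605175 [0.227 0.026 1.245] [ 0.2   0.02 -0.98] 0.99603515625
side 52.420073261863934 -0.04343039033167621 [-0.05  -0.672  0.746] [ 0.46  0.67 -0.58] 0.9960384114583334
{'time': 0.1, 'q': array([ 1.11149671e+00,  5.28427388e-01,  1.43376194e+00, -3.02845906e-05,
        1.18140401e+00, -1.78499442e-01]), 'joint_velocities': array([ 0.0001602 , -0.00195045, -0.0040763 , -0.00105183,  0.00069825,
        0.00125495]), 'joint_torque': array([-7.69059861e-04, -4.40984774e+01, -1.77149087e+01,  6.35182508e-02,
        5.33860386e-02, -3.42157296e-05]), 'position': array([0.17290069, 0.59995824, 0.23864006]), 'tool_rot': array([ 1.39933502e-01,  9.90160398e-01, -9.54295927e-04, -3.00331995e-04]), 'ft_force': array([ 0.14774379,  0.06640843, -0.9509829 ]), 'moment': array([-0.00732868,  0.00474405, -0.00735014]), 'grip_force': 0.0, 'grip_width': 0.08686403158416364} 0.017
```

View pics/top0.png

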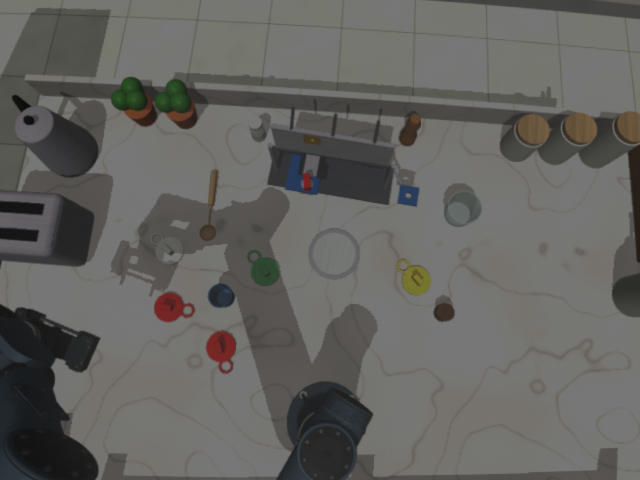

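View pics/side0.png

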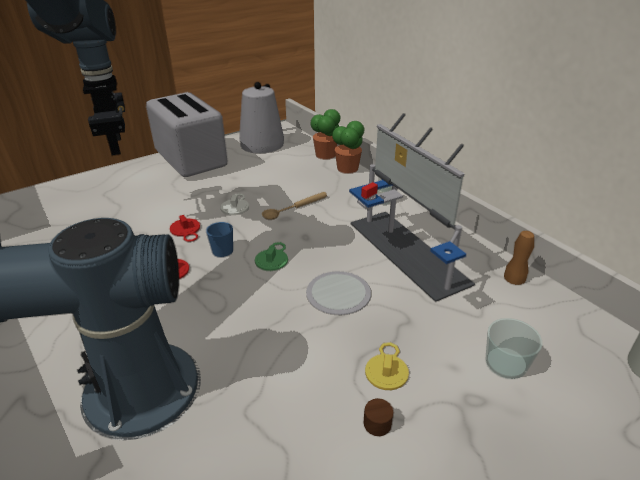

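The top view shows the pin's red grip at (308,182), the spare plate at (408,196) and the brass boss at (312,140). The green lid is at (264,271) with its eye at (254,256). The yellow lid is at (416,280) with its eye at (403,265). The red and white lids are look-alikes.

```bash
cat >> h.py <<'E'
def mask(c,name):
    hsv=cv2.cvtColor(c["color"],cv2.COLOR_BGR2HSV).astype(int); H,S,V=hsv[...,0],hsv[...,1],hsv[...,2]
    r={"red":(H<6)|(H>174),"green":(H>55)&(H<90),"blue":(H>100)&(H<125),"yellow":(H>22)&(H<34),"pink":(H>145)&(H<174),"brass":(H>14)&(H<26)}[name]
    return (r&(S>110)&(V>40)).astype(np.uint8)
def comps(c,name,amin=25):
    n,l,s,ce=cv2.connectedComponentsWithStats(mask(c,name))
    return [(ce[i],s[i],l==i) for i in range(1,n) if s[i,4]>=amin]
E
python3 - <<'E'
from h import *
for n in("top","side"):
    c=cam(n); P=cloud(c)
    for k in("red","green","blue","yellow","pink","brass"):
        for ce,s,m in comps(c,k):
            q=P[m]; 
            zt=np.percentile(q[:,2],90); t=q[abs(q[:,2]-zt)<.006]
            print(n,k,ce.round(1),s.tolist(),"med",np.median(q,0).round(3),"top",zt.round(3),((t.min(0)+t.max(0))/2).round(4),(t.max(0)-t.min(0)).round(3))
E
```

```text
top red [306.6 181.1] [303, 173, 8, 17, 108] med [0.606 0.093 0.195] top 0.198 [0.6109 0.0935 0.197 ] [0.039 0.021 0.01 ]
top red [169.7 307.2] [154, 293, 40, 29, 707] med [0.271 0.463 0.009] top 0.031 [0.2709 0.4678 0.0315] [0.018 0.033 0.012]
top red [220.9 348.1] [206, 332, 30, 41, 745] med [0.171 0.302 0.009] top 0.027 [0.1748 0.3039 0.0275] [0.03 0.02 0.01]
top green [127.9  94.5] [112, 78, 32, 31, 530] med [0.847 0.62  0.144] top 0.161 [0.8683 0.6185 0.1609] [0.053 0.043 0.011]
top green [171.6  96.4] [155, 80, 33, 31, 472] med [0.849 0.493 0.146] top 0.162 [0.8725 0.4898 0.1613] [0.045 0.04  0.011]
top blue [298.1 176.2] [286, 154, 34, 40, 519] med [0.624 0.126 0.166] top 0.168 [0.6403 0.1054 0.1671] [0.104 0.085 0.009]
top blue [408.1 194.9] [399, 185, 19, 20, 272] med [ 0.599 -0.171  0.171] top 0.174 [ 0.5988 -0.1707  0.1726] [0.051 0.047 0.01 ]
top yellow [414.9 279.1] [397, 259, 34, 36, 665] med [ 0.402 -0.227  0.009] top 0.032 [ 0.3999 -0.2308  0.032 ] [0.03  0.031 0.012]
top brass [633.6 131.4] [627, 117, 13, 24, 116] med [ 0.822 -0.778  0.184] top 0.186 [ 0.8324 -0.7788
[... 2973 characters left out ...]
1 [0.6915 0.0853 0.27  ] [0.009 0.044 0.01 ]
side brass [ 20.3 152.4] [16, 147, 9, 10, 25] med [-0.046  1.525 -0.085] top -0.069 [-0.048   1.5235 -0.0714] [0.009 0.025 0.006]
side brass [ 50.6 160.1] [46, 153, 11, 16, 52] med [ 0.055  1.524 -0.149] top -0.127 [ 0.0531  1.5298 -0.1265] [0.017 0.019 0.009]
side brass [525.8 236.1] [520, 231, 14, 15, 81] med [ 0.831 -0.196  0.13 ] top 0.132 [ 0.8341 -0.1934  0.131 ] [0.028 0.028 0.008]
side brass [390.2 363.4] [381, 344, 19, 33, 314] med [ 0.408 -0.237  0.01 ] top 0.035 [ 0.3977 -0.2335  0.0342] [0.032 0.031 0.01 ]
side brass [389.4 383.5] [367, 368, 42, 22, 104] med [ 0.377 -0.263  0.006] top 0.008 [ 0.3963 -0.2499  0.0069] [0.078 0.052 0.009]
```

```bash
python3 - <<'E'
from h import *
T={}
for n in("top","side"):
    c=cam(n); P=cloud(c); T[n]=c
    b=(P[...,0]>.66)&(P[...,0]<.73)&(P[...,1]>-.12)&(P[...,1]<.19)&(P[...,2]>.20)&(P[...,2]<.285)
    q=P[b]; 
    A=np.c_[q[:,1:],np.ones(len(q))]; k=np.ones(len(q),bool)
    for _ in range(6): co=np.linalg.lstsq(A[k],q[k,0],rcond=None)[0]; k=abs(A@co-q[:,0])<.004
    print(n,"flap x=a*y+b*z+c",co.round(4),k.sum(),"yaw",np.degrees(np.arctan(-co[0])).round(2),"y range",q[k,1].min(),q[k,1].max())
    # spare plate and base plate rects
    for ce,s,m in comps(c,"blue"):
        if abs(np.median(P[m],0)-[.597,-.172,.171]).max()<.02:
            cnt=cv2.findContours(m.astype(np.uint8),cv2.RETR_EXTERNAL,2)[0][0][:,0]
            w=np.array([onz(c,u,v,.172)[:2] for u,v in cnt]); r=cv2.minAreaRect((w*1000).astype(np.float32)); print("spare",r)
    for ce,s,m in comps(c,"red"):
        if abs(np.median(P[m],0)-[.606,.093,.19]).max()<.02:
            q=P[m&(P[...,2]>.189)][:,:2]; r=cv2.minAreaRect((q*1000).astype(np.float32)); print("pin",r)
    # lids
    hsv=cv2.cvtColor(c["color"],cv2.COLOR_BGR2HSV)
    for nm,lo,hi in(("green",55,90),("yellow",22,36)):
        m=(hsv[...,0]>=lo)&(hsv[...,0]<=hi)&(hsv[...,1]>80)&(P[...,0]<.5)&(P[...,2]<.05)&(P[...,0]>.2)
        q=P[m]; bar=q[q[:,2]>.025]; d=q[(q[:,2]<.013)]
        print(nm,m.sum(),"bar",((bar.min(0)+bar.max(0))/2).round(4),bar.mean(0).round(4),cv2.minAreaRect((bar[:,:2]*1000).astype(np.float32)))
        r=np.hypot(*(d[:,:2]-bar[:,:2].mean(0)).T); e=d[r>.05]; print("  eye",e.mean(0).round(4),len(e))
P=cloud(T["top"]); 
for z in(.30,.33,.36,.40,.45):
    b=(abs(P[...,0]-.173)<.13)&(abs(P[...,1]-.6)<.13)&(abs(P[...,2]-z)<.015); q=P[b]
    if len(q): print(z,len(q),q.min(0).round(3),q.max(0).round(3))
P=cloud(T["side"])
for z in(.30,.33,.36,.40,.45):
    b=(abs(P[...,0]-.173)<.13)&(abs(P[...,1]-.6)<.13)&(abs(P[...,2]-z)<.015); q=P[b]
    if len(q): print(z,len(q),q.min(0).round(3),q.max(0).round(3))
E
```

```text
top flap x=a*y+b*z+c [1.045e-01 3.000e-04 6.859e-01] 1652 yaw -5.97 y range -0.11220409441150177 0.18459788718680742
spare ((598.2471313476562, -170.5675811767578), (46.33829879760742, 47.617069244384766), 83.8318862915039)
pin ((610.8157958984375, 93.32781982421875), (39.99494934082031, 16.4761962890625), 8.822225570678711)
green 552 bar [0.397  0.2033 0.0366] [0.3964 0.2029 0.0354] ((396.1108703613281, 202.63970947265625), (30.98171615600586, 15.787187576293945), 42.35483169555664)
  eye [nan nan nan] 0
yellow 730 bar [ 0.4005 -0.2307  0.0343] [ 0.4002 -0.2302  0.034 ] ((400.60107421875, -230.34327697753906), (33.371795654296875, 17.272478103637695), 43.50429153442383)
  eye [ 0.4465 -0.1889  0.0049] 55
side flap x=a*y+b*z+c [0.1009 0.001  0.6833] 2994 yaw -5.76 y range -0.11678083268145789 0.1866540203508958
spare ((592.1928100585938, -174.8082733154297), (53.83684539794922, 56.357364654541016), 84.89503479003906)
pin ((278.165771484375, -278.3690490722656), (1025.7647705078125, 32.042137145996094), 48.38684844970703)
green 583 bar [0.392  0.1998 0.0317] [0.3904 0.197  0.033 ] ((3
[... 192 characters left out ...]
0347] ((398.796142578125, -233.76271057128906), (34.74319076538086, 15.779929161071777), 44.1717414855957)
  eye [ 0.4426 -0.1914  0.0063] 106
0.3 342 [0.113 0.504 0.289] [0.231 0.672 0.315]
0.33 1154 [0.11  0.5   0.315] [0.234 0.683 0.345]
0.36 193 [0.138 0.544 0.345] [0.186 0.565 0.375]
0.4 461 [0.152 0.542 0.385] [0.212 0.613 0.414]
0.45 19 [0.194 0.571 0.435] [0.207 0.59  0.442]
0.3 392 [0.112 0.501 0.29 ] [0.228 0.676 0.315]
0.33 633 [0.11  0.498 0.315] [0.231 0.686 0.345]
0.36 283 [0.135 0.544 0.345] [0.198 0.612 0.375]
0.4 510 [0.123 0.54  0.385] [0.21  0.618 0.415]
0.45 422 [0.135 0.563 0.435] [0.205 0.607 0.465]<stdin>:24: RuntimeWarning: Mean of empty slice.
  ret = um.true_divide(
```

```bash
cat >> h.py <<'E'
YAW=np.radians(-5.85); O=np.array([.6885,.0345])
def rack(x,y):
    c,s=np.cos(YAW),np.sin(YAW); return O+[c*x-s*y,s*x+c*y]
def torack(p):
    c,s=np.cos(YAW),np.sin(YAW); d=np.asarray(p)[:2]-O; return np.array([c*d[0]+s*d[1],-s*d[0]+c*d[1]])
def go(x,y,z,yaw=None):
    """cm shift in tool axes AFTER twist to yaw (deg, of tool x); measured pose"""
    from scipy.spatial.transform import Rotation as R
    o=robot.get_obs(); M=R.from_quat(o["tool_rot"]).as_matrix(); y0=np.degrees(np.arctan2(M[1,0],M[0,0]))
    if yaw is None: yaw=y0
    a=np.radians(yaw); d=np.array([x,y,z])-o["position"]
    tw=(y0-yaw+180)%360-180
    print("pos",o["position"].round(4),"yaw",y0.round(2),"-> twist",tw.round(2),"shift cm",(100*np.array([d[0]*np.cos(a)+d[1]*np.sin(a), d[0]*np.sin(a)-d[1]*np.cos(a), -d[2]])).round(2),"q6",o["q"][5].round(2),"F",o["ft_force"].round(1))
E
python3 - <<'E'
from h import *
for n in("top","side"):
    c=cam(n);P=cloud(c); q=P[(P[...,2]>.28)&(P[...,2]<.45)&(abs(P[...,1])<.25)&(P[...,0]>.745)]
    print(n,len(q),q.min(0) if len(q) else "")
    if n=="top":
        m=[m for ce,s,m in comps(c,"red") if abs(ce[0]-306)<6 and ce[1]<190][0]
        cnt=cv2.findContours(m.astype(np.uint8),cv2.RETR_EXTERNAL,2)[0][0][:,0]
        w=np.array([onz(c,u,v,.196)[:2] for u,v in cnt]); print(cv2.minAreaRect((w*1000).astype(np.float32)))
        x=c["color"][110:240,240:440]; cv2.imwrite("pics/crop.png",cv2.convertScaleAbs(cv2.resize(x,None,fx=4,fy=4,interpolation=2),alpha=1.8))
go(.609,.093,.30,174)
E
```

```text
top 0 
((607.5907592773438, 93.14405059814453), (43.947574615478516, 16.862903594970703), 10.760923385620117)
side 116 [2.03939106 0.21616816 0.2801883 ]
pos [0.1731 0.6004 0.2394] yaw 163.91 -> twist -10.09 shift cm [-48.65 -45.91  -6.06] q6 -0.18 F [-0.1 -0.1  0.1]
```

View pics/crop.png

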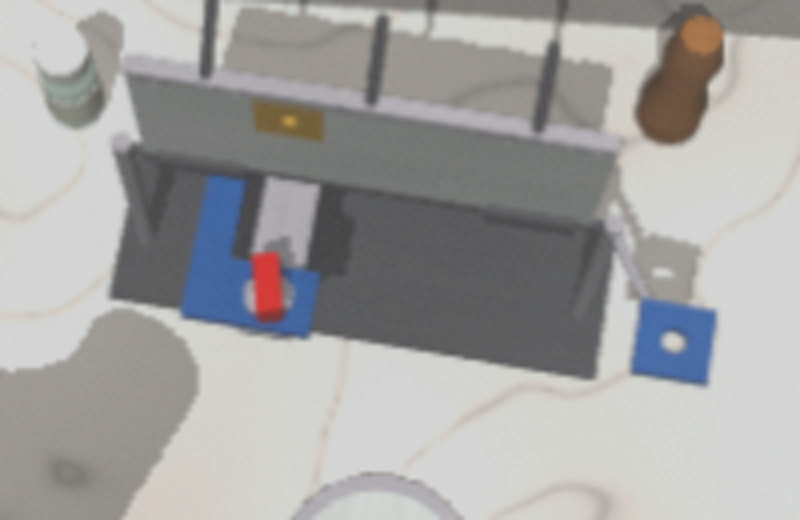

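The crop shows the pin's bar at (268,287), turned about +8° in the world, with the spare hole at (673,341) and the lug below. Nothing stands behind the rack at flap height.

```bash
python3 -m pendant '[{"jaw":0.7,"linear":[0,0,-2],"twist":-6.03},{"jaw":0.7,"linear":[0,0,-2],"twist":-6.03},{"jaw":0.7,"linear":[0,0,-2],"twist":-6.03},{"jaw":0.7,"linear":[0,0,-2],"twist":-6.03},{"jaw":0.7,"linear":[0,0,0],"twist":0}]' 40
python3 -c "
from h import *
go(.609,.093,.30,188)"
```

```text
time: 0.82
position: [0.1742, 0.6026, 0.3243]
tool_rot: [-0.071, 0.997, 0.004, 0.002]
ft_force: [-0.0, 0.6, 0.2]
grip_width: 0.064
grip_force: 0.0
pos [0.1742 0.6026 0.3243] yaw -171.83 -> twist 0.17 shift cm [-35.97 -56.52   2.43] q6 -0.6 F [-0.   0.6  0.2]
```

```bash
python3 -m pendant '[{"jaw":0.7,"linear":[-1.5,-2.35,0],"twist":0},{"jaw":0.7,"linear":[-1.5,-2.35,0],"twist":0},{"jaw":0.7,"linear":[-1.5,-2.35,0],"twist":0},{"jaw":0.7,"linear":[-1.5,-2.35,0],"twist":0},{"jaw":0.7,"linear":[-1.5,-2.35,0],"twist":0},{"jaw":0.7,"linear":[-1.5,-2.35,0],"twist":0},{"jaw":0.7,"linear":[-1.5,-2.35,0],"twist":0},{"jaw":0.7,"linear":[-1.5,-2.35,0],"twist":0},{"jaw":0.7,"linear":[-1.5,-2.35,0],"twist":0},{"jaw":0.7,"linear":[-1.5,-2.35,0],"twist":0},{"jaw":0.7,"linear":[-1.5,-2.35,0],"twist":0},{"jaw":0.7,"linear":[-1.5,-2.35,0],"twist":0}]' >/dev/null
python3 -m pendant '[{"jaw":0.7,"linear":[-1.5,-2.35,0],"twist":0},{"jaw":0.7,"linear":[-1.5,-2.35,0],"twist":0},{"jaw":0.7,"linear":[-1.5,-2.35,0],"twist":0},{"jaw":0.7,"linear":[-1.5,-2.35,0],"twist":0},{"jaw":0.7,"linear":[-1.5,-2.35,0],"twist":0},{"jaw":0.7,"linear":[-1.5,-2.35,0],"twist":0},{"jaw":0.7,"linear":[-1.5,-2.35,0],"twist":0},{"jaw":0.7,"linear":[-1.5,-2.35,0],"twist":0},{"jaw":0.7,"linear":[-1.5,-2.35,0],"twist":0},{"jaw":0.7,"linear":[-1,-1.5,0],"twist":0},{"jaw":0.7,"linear":[0,0,0],"twist":0},{"jaw":0.7,"linear":[0,0,0],"twist":0}]'
python3 - <<'E'
from h import *
go(.608,.093,.191,188)
# leftover colours with the arm away
for n in("top","side"):
    c=cam(n);P=cloud(c)
    for k in("pink","blue","green","yellow"):
        for ce,s,m in comps(c,k,40):
            q=np.median(P[m],0)
            if q[2]<.12 and q[0]<.7: print(n,k,ce.round(),s[4],q.round(3))
E
```

```text
time: 2.82
position: [0.5659, 0.1417, 0.3184]
tool_rot: [-0.068, 0.998, 0.0, -0.001]
ft_force: [-0.3, -0.7, -0.5]
grip_width: 0.0609
grip_force: 0.0
pos [0.5659 0.1417 0.3184] yaw -172.17 -> twist -0.17 shift cm [-3.49 -5.41 12.74] q6 -1.65 F [-0.3 -0.7 -0.5]
top yellow [415. 279.] 666 [ 0.402 -0.227  0.009]
side blue [221. 238.] 722 [0.308 0.29  0.048]
side yellow [387. 370.] 1317 [ 0.394 -0.238  0.009]
```

```bash
python3 -m pendant '[{"jaw":0.7,"linear":[-1.75,-2.7,0],"twist":0},{"jaw":0.7,"linear":[-1.74,-2.7,0],"twist":0},{"jaw":0.7,"linear":[0,0,2.5],"twist":0},{"jaw":0.7,"linear":[0,0,2.5],"twist":0},{"jaw":0.7,"linear":[0,0,2.5],"twist":0},{"jaw":0.7,"linear":[0,0,2],"twist":0},{"jaw":0.7,"linear":[0,0,1],"twist":0},{"jaw":0.7,"linear":[0,0,0],"twist":0},{"jaw":0.7,"linear":[0,0,0],"twist":0}]'
python3 - <<'E'
from h import *
go(.608,.093,.191,188)
c=cam("top"); d=cam("side")
a=cv2.resize(c["color"][120:220,260:360],(400,400)); b=cv2.resize(d["color"][130:230,320:420],(400,400))
cv2.imwrite("pics/g1.png",cv2.convertScaleAbs(np.hstack([a,b]),alpha=1.8))
E
```

```text
time: 3.67
position: [0.6079, 0.0947, 0.2147]
tool_rot: [-0.07, 0.998, 0.0, -0.0]
ft_force: [0.2, -0.3, -0.4]
grip_width: 0.0609
grip_force: 0.0
pos [0.6079 0.0947 0.2147] yaw -171.92 -> twist 0.08 shift cm [ 0.01 -0.17  2.37] q6 -1.74 F [ 0.2 -0.3 -0.4]
```

View pics/g1.png

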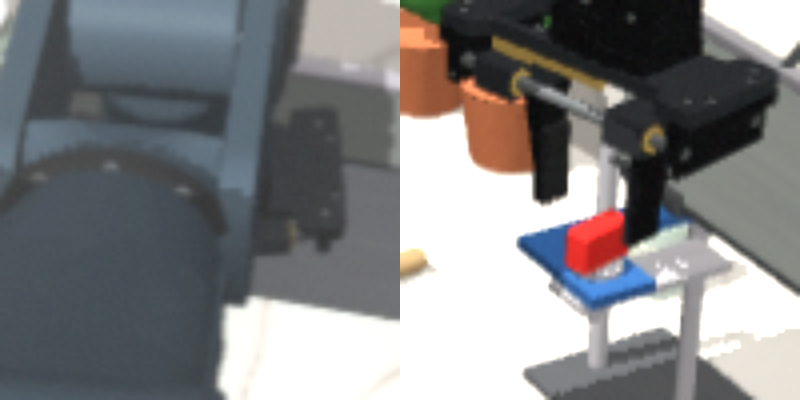

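The side crop shows the fingers straddling the red bar, above it. I go down and close.

```bash
python3 -m pendant '[{"jaw":0.7,"linear":[0,-0.15,1.2],"twist":0},{"jaw":0.7,"linear":[0,0,1.15],"twist":0},{"jaw":0.7,"linear":[0,0,0],"twist":0},{"jaw":0.3,"linear":[0,0,0],"twist":0},{"jaw":0,"linear":[0,0,0],"twist":0},{"jaw":0,"linear":[0,0,0],"twist":0},{"jaw":0,"linear":[0,0,0],"twist":0},{"jaw":0,"linear":[0,0,0],"twist":0},{"jaw":0,"linear":[0,0,0],"twist":0},{"jaw":0,"linear":[0,0,0],"twist":0}]' 40
python3 -c "
from h import *
go(.608,.093,.25,188)"
```

```text
time: 4.6
position: [0.6084, 0.0923, 0.1912]
tool_rot: [-0.07, 0.998, -0.0, 0.0]
ft_force: [0.4, -0.1, -1.0]
grip_width: 0.0219
grip_force: 0.0
pos [0.6084 0.0923 0.1912] yaw -171.97 -> twist 0.03 shift cm [ 0.03  0.07 -5.88] q6 -1.74 F [ 0.4 -0.1 -1. ]
```

```bash
python3 -m pendant '[{"jaw":0,"linear":[0,0,0],"twist":0},{"jaw":0,"linear":[0,0,0],"twist":0},{"jaw":0,"linear":[0,0,0],"twist":0},{"jaw":0,"linear":[0,0,0],"twist":0}]'
python3 -c "
from h import *
go(.608,.093,.25,188)"
python3 -m pendant '[{"jaw":0,"linear":[0,0,-0.5],"twist":0},{"jaw":0,"linear":[0,0,-0.5],"twist":0},{"jaw":0,"linear":[0,0,-1],"twist":0},{"jaw":0,"linear":[0,0,-1],"twist":0},{"jaw":0,"linear":[0,0,-1.5],"twist":0},{"jaw":0,"linear":[0,0,-1.5],"twist":0},{"jaw":0,"linear":[0,0,0],"twist":0},{"jaw":0,"linear":[0,0,0],"twist":0}]'
python3 - <<'E'
from h import *
o=robot.get_obs();print(o["grip_width"],o["grip_force"])
p=np.array(o["position"][:2])+(rack(-.07,-.215)-rack(-.085,.05)); print(p,rack(-.07,-.215)); go(p[0],p[1],.27,174)
d=cam("side"); cv2.imwrite("pics/g2.png",cv2.convertScaleAbs(cv2.resize(d["color"][100:300,300:500],(600,600)),alpha=1.8))
E
```

```text
time: 4.93
position: [0.6084, 0.0924, 0.1912]
tool_rot: [-0.07, 0.998, 0.0, 0.0]
ft_force: [0.7, 0.1, 0.4]
grip_width: 0.0176
grip_force: 40.0
pos [0.6084 0.0924 0.1912] yaw -171.97 -> twist 0.03 shift cm [ 0.03  0.06 -5.88] q6 -1.74 F [0.7 0.1 0.4]
time: 5.6
position: [0.6094, 0.0921, 0.2535]
tool_rot: [-0.07, 0.998, -0.0, 0.002]
ft_force: [0.6, -0.2, -1.3]
grip_width: 0.0177
grip_force: 40.0
0.01774575775997668 39.99988881871104
[ 0.59729401 -0.17302398] [ 0.59695079 -0.1722456 ]
pos [0.6094 0.0921 0.2535] yaw -171.97 -> twist 14.03 shift cm [ -1.57 -26.5   -1.65] q6 -1.74 F [ 0.6 -0.2 -1.3]
```

View pics/g2.png

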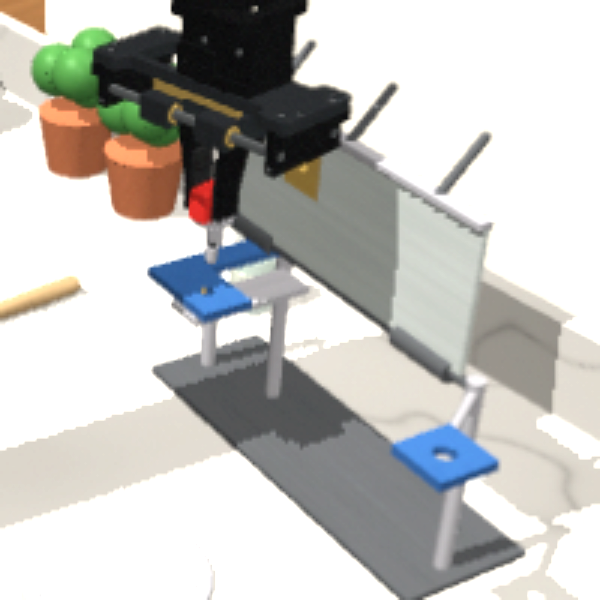

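The pin is out and held upright. The spare hole is at (443,454) in the crop.

```bash
python3 -m pendant '[{"jaw":0,"linear":[0.41,-2.17,-0.4],"twist":0},{"jaw":0,"linear":[0.41,-2.17,-0.4],"twist":0},{"jaw":0,"linear":[0.41,-2.17,0],"twist":0},{"jaw":0,"linear":[0.41,-2.17,0],"twist":0},{"jaw":0,"linear":[0.41,-2.17,0],"twist":0},{"jaw":0,"linear":[0.41,-2.17,0],"twist":0},{"jaw":0,"linear":[0.41,-2.17,0],"twist":0},{"jaw":0,"linear":[0.41,-2.17,0],"twist":0},{"jaw":0,"linear":[0.41,-2.17,0],"twist":0},{"jaw":0,"linear":[0.41,-2.17,0],"twist":0},{"jaw":0,"linear":[0.41,-2.17,0],"twist":0},{"jaw":0,"linear":[0.41,-2.17,0],"twist":0}]'
python3 -m pendant '[{"jaw":0,"linear":[0,0,0],"twist":0},{"jaw":0,"linear":[0,0,0],"twist":0},{"jaw":0,"linear":[0,0,0],"twist":0}]' >/dev/null
python3 - <<'E'
from h import *
go(.597,-.1728,.20,188)
E
```

```text
time: 6.65
position: [0.5951, -0.1733, 0.2581]
tool_rot: [-0.07, 0.998, 0.0, -0.001]
ft_force: [-0.4, 0.7, -1.6]
grip_width: 0.0178
grip_force: 40.0
pos [ 0.5954 -0.1718  0.2583] yaw -171.99 -> twist 0.01 shift cm [-0.15 -0.12  5.83] q6 -2.17 F [-0.4 -0.4 -1.1]
```

```bash
python3 -m pendant '[{"jaw":0,"linear":[-0.15,-0.12,0.8],"twist":0},{"jaw":0,"linear":[0,0,0.8],"twist":0},{"jaw":0,"linear":[0,0,0.6],"twist":0},{"jaw":0,"linear":[0,0,0.5],"twist":0},{"jaw":0,"linear":[0,0,0.5],"twist":0},{"jaw":0,"linear":[0,0,0],"twist":0},{"jaw":0,"linear":[0,0,0],"twist":0}]'
python3 -c "
from h import *
go(.597,-.1728,.199,188)"
```

```text
time: 7.48
position: [0.5975, -0.1732, 0.2265]
tool_rot: [-0.07, 0.998, 0.0, -0.0]
ft_force: [0.2, 0.1, -0.5]
grip_width: 0.0178
grip_force: 40.0
pos [ 0.5975 -0.1732  0.2265] yaw -171.96 -> twist 0.04 shift cm [0.04 0.04 2.75] q6 -2.17 F [ 0.2  0.1 -0.5]
```

```bash
python3 -m pendant '[{"jaw":0,"linear":[0,0,0.8],"twist":0},{"jaw":0,"linear":[0,0,0.8],"twist":0},{"jaw":0,"linear":[0,0,0.7],"twist":0},{"jaw":0,"linear":[0,0,0.45],"twist":0},{"jaw":0,"linear":[0,0,0],"twist":0},{"jaw":0,"linear":[0,0,0],"twist":0}]'
python3 -m pendant '[{"jaw":0.4,"linear":[0,0,0],"twist":0},{"jaw":0.6,"linear":[0,0,0],"twist":0},{"jaw":0.6,"linear":[0,0,0],"twist":0},{"jaw":0.6,"linear":[0,0,0],"twist":0},{"jaw":0.6,"linear":[0,0,0],"twist":0},{"jaw":0.6,"linear":[0,0,-2],"twist":0},{"jaw":0.6,"linear":[0,0,-3],"twist":0},{"jaw":0.6,"linear":[0,0,-3],"twist":0},{"jaw":0.4,"linear":[0,0,-3],"twist":0},{"jaw":0,"linear":[0,0,-3],"twist":0},{"jaw":0,"linear":[0,0,0],"twist":0},{"jaw":0,"linear":[0,0,0],"twist":0}]'
python3 - <<'E'
from h import *
p=rack(.028,-.05); print(p); go(p[0],p[1],.36,84)
E
```

```text
time: 7.98
position: [0.5975, -0.1733, 0.199]
tool_rot: [-0.07, 0.998, 0.0, -0.0]
ft_force: [0.4, 0.2, -0.2]
grip_width: 0.0178
grip_force: 40.0
time: 8.98
position: [0.5986, -0.1738, 0.3422]
tool_rot: [-0.07, 0.998, -0.001, 0.002]
ft_force: [0.3, -0.3, 1.4]
grip_width: 0.0333
grip_force: 0.0
[ 0.71125796 -0.01809349]
pos [ 0.5986 -0.1738  0.3422] yaw -171.96 -> twist 104.04 shift cm [16.66  9.58 -1.78] q6 -2.17 F [ 0.3 -0.3  1.4]
```

```bash
python3 -m pendant '[{"jaw":0,"linear":[0,0,-1],"twist":7},{"jaw":0,"linear":[0,0,-1],"twist":7},{"jaw":0,"linear":[0,0,-1],"twist":7},{"jaw":0,"linear":[0,0,0],"twist":7},{"jaw":0,"linear":[0,0,0],"twist":7},{"jaw":0,"linear":[0,0,0],"twist":7},{"jaw":0,"linear":[0,0,0],"twist":7},{"jaw":0,"linear":[0,0,0],"twist":7},{"jaw":0,"linear":[0,0,0],"twist":7},{"jaw":0,"linear":[0,0,0],"twist":7},{"jaw":0,"linear":[0,0,0],"twist":7},{"jaw":0,"linear":[0,0,0],"twist":7}]' >/dev/null
python3 -m pendant '[{"jaw":0,"linear":[0,0,0],"twist":7},{"jaw":0,"linear":[0,0,0],"twist":7},{"jaw":0,"linear":[0,0,0],"twist":6},{"jaw":0,"linear":[2.1,1.2,0],"twist":0},{"jaw":0,"linear":[2.1,1.2,0],"twist":0},{"jaw":0,"linear":[2.1,1.2,0],"twist":0},{"jaw":0,"linear":[2.1,1.2,0],"twist":0},{"jaw":0,"linear":[2.1,1.2,0],"twist":0},{"jaw":0,"linear":[2.1,1.2,0],"twist":0},{"jaw":0,"linear":[2.1,1.2,0],"twist":0},{"jaw":0,"linear":[0,0,0],"twist":0},{"jaw":0,"linear":[0,0,0],"twist":0}]'
python3 - <<'E'
from h import *
p=rack(.032,-.05); print(p); go(p[0],p[1],.28,84)
for n in("side","top"):
    c=cam(n);
    for ce,s,m in comps(c,"red",15):
        q=np.median(cloud(c)[m],0)
        if q[2]>.1: print(n,q)
    if n=="side": cv2.imwrite("pics/g3.png",cv2.convertScaleAbs(cv2.resize(c["color"][60:280,320:520],(600,600)),alpha=1.6))
E
```

```text
time: 10.98
position: [0.6961, -0.0346, 0.3671]
tool_rot: [0.742, 0.67, -0.001, -0.002]
ft_force: [0.4, -0.4, -0.1]
grip_width: 0.0002
grip_force: 0.0
[ 0.71523713 -0.01850119]
pos [ 0.6961 -0.0346  0.3671] yaw 84.16 -> twist 0.16 shift cm [1.8  1.74 8.71] q6 -0.11 F [ 0.4 -0.4 -0.1]
side [ 0.58951257 -0.1786262   0.19643044]
top [ 0.59666984 -0.17039355  0.20066356]
```

View pics/g3.png

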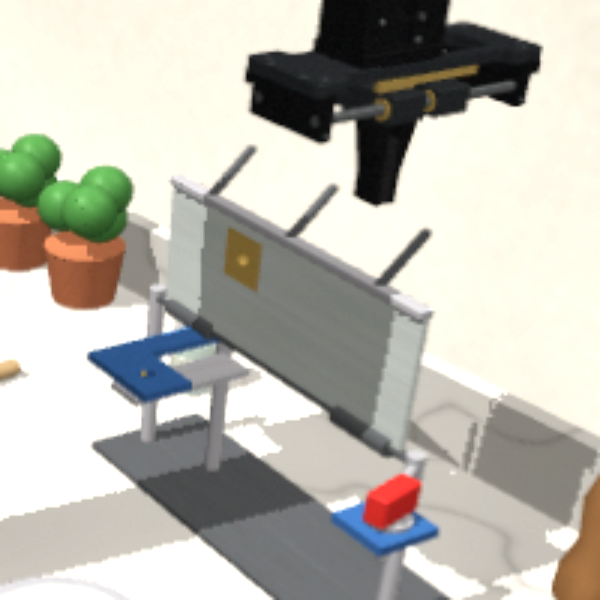

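The pin stands in the spare hole, red bar at (390,503) in the crop, and the closed fingers are above the flap's back. I lower them behind the flap.

```bash
python3 -m pendant '[{"jaw":0,"linear":[0.9,1.0,0],"twist":0},{"jaw":0,"linear":[0.9,1.0,0],"twist":0},{"jaw":0,"linear":[0,0,0],"twist":0},{"jaw":0,"linear":[0,0,2],"twist":0},{"jaw":0,"linear":[0,0,2],"twist":0},{"jaw":0,"linear":[0,0,2],"twist":0},{"jaw":0,"linear":[0,0,2],"twist":0},{"jaw":0,"linear":[0,0,0.7],"twist":0},{"jaw":0,"linear":[0,0,0],"twist":0},{"jaw":0,"linear":[0,0,0],"twist":0}]'
python3 -m pendant '[{"jaw":0,"linear":[0,-0.6,0],"twist":0},{"jaw":0,"linear":[0,-0.6,0],"twist":0},{"jaw":0,"linear":[0,-0.6,0],"twist":0},{"jaw":0,"linear":[0,-0.8,0],"twist":0},{"jaw":0,"linear":[0,-0.8,0.1],"twist":0},{"jaw":0,"linear":[0,-0.8,0.1],"twist":0},{"jaw":0,"linear":[0,0,0],"twist":0}]'
python3 -c "
from h import *
print(torack(robot.get_obs()['position']))"
```

```text
time: 11.92
position: [0.718, -0.0209, 0.2828]
tool_rot: [0.743, 0.669, -0.0, -0.0]
ft_force: [-0.2, -0.1, -0.0]
grip_width: 0.0005
grip_force: 0.0
time: 12.5
position: [0.6741, -0.0152, 0.2806]
tool_rot: [0.743, 0.669, -0.001, -0.001]
ft_force: [-0.2, -0.6, 0.2]
grip_width: 0.0004
grip_force: 0.0
[-0.00926346 -0.05087795]
```

```bash
python3 -m pendant '[{"jaw":0,"linear":[0,-0.8,0.3],"twist":0},{"jaw":0,"linear":[0,-0.8,0.4],"twist":0},{"jaw":0,"linear":[0,-0.8,0.4],"twist":0},{"jaw":0,"linear":[0,-0.7,0.5],"twist":0},{"jaw":0,"linear":[0,-0.7,0.5],"twist":0},{"jaw":0,"linear":[0,-0.6,0.5],"twist":0},{"jaw":0,"linear":[0,-0.5,0.6],"twist":0}]'
python3 - <<'E'
from h import *
print(torack(robot.get_obs()['position']))
c=cam("side"); cv2.imwrite("pics/g4.png",cv2.convertScaleAbs(cv2.resize(c["color"][60:280,320:520],(600,600)),alpha=1.6))
E
```

```text
time: 13.08
position: [0.6268, -0.0104, 0.2479]
tool_rot: [0.743, 0.669, -0.0, -0.0]
ft_force: [0.2, 0.0, -0.5]
grip_width: 0.0007
grip_force: 0.0
[-0.05680807 -0.05096078]
```

View pics/g4.png

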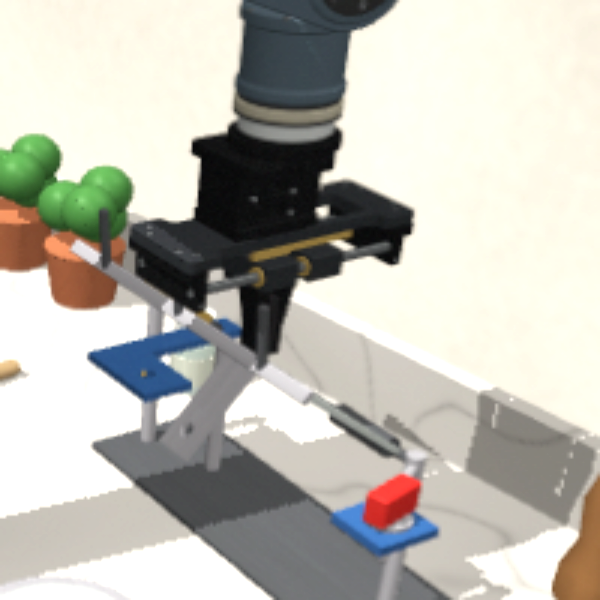

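The flap is about halfway down and the lug is swinging clear below it. I continue.

```bash
python3 -m pendant '[{"jaw":0,"linear":[0,-0.5,0.8],"twist":0},{"jaw":0,"linear":[0,-0.5,0.8],"twist":0},{"jaw":0,"linear":[0,-0.4,0.9],"twist":0},{"jaw":0,"linear":[0,-0.4,0.9],"twist":0},{"jaw":0,"linear":[0,-0.2,0.8],"twist":0},{"jaw":0,"linear":[0,-0.1,0.8],"twist":0},{"jaw":0,"linear":[0,0,0.6],"twist":0},{"jaw":0,"linear":[0,0,0],"twist":0},{"jaw":0,"linear":[0,0,0],"twist":0}]'
python3 -c "
from h import *
print(torack(robot.get_obs()['position']))"
```

```text
time: 13.88
position: [0.6071, -0.0085, 0.1922]
tool_rot: [0.743, 0.669, -0.0, -0.0]
ft_force: [0.2, -0.4, -0.0]
grip_width: 0.0006
grip_force: 0.0
[-0.07661971 -0.05108281]
```

```bash
python3 -m pendant '[{"jaw":0,"linear":[0,0,0.2],"twist":0},{"jaw":0,"linear":[0,0,0.2],"twist":0},{"jaw":0,"linear":[0,0,0.2],"twist":0},{"jaw":0,"linear":[0,0,0],"twist":0},{"jaw":0,"linear":[0,0,0],"twist":0}]'
python3 -m pendant '[{"jaw":0,"linear":[0,0,-1],"twist":0},{"jaw":0,"linear":[0,0,-3],"twist":0},{"jaw":0,"linear":[0,0,-3],"twist":0},{"jaw":0,"linear":[0,0,-3],"twist":0},{"jaw":0.6,"linear":[0,0,0],"twist":-7},{"jaw":0.6,"linear":[0,0,0],"twist":-7},{"jaw":0.6,"linear":[0,0,0],"twist":-7},{"jaw":0.6,"linear":[0,0,0],"twist":-7},{"jaw":0.6,"linear":[0,0,0],"twist":-7},{"jaw":0.6,"linear":[0,0,0],"twist":-7},{"jaw":0.6,"linear":[0,0,0],"twist":-7},{"jaw":0.6,"linear":[0,0,0],"twist":-7}]' >/dev/null
python3 -m pendant '[{"jaw":0.6,"linear":[0,0,0],"twist":-7},{"jaw":0.6,"linear":[0,0,0],"twist":-7},{"jaw":0.6,"linear":[0,0,0],"twist":-7},{"jaw":0.6,"linear":[0,0,0],"twist":-7},{"jaw":0.6,"linear":[0,0,0],"twist":-6.5},{"jaw":0.6,"linear":[0,0,0],"twist":-6.5},{"jaw":0.6,"linear":[0,0,0],"twist":-7},{"jaw":0.6,"linear":[0,0,0],"twist":0},{"jaw":0.6,"linear":[0,0,0],"twist":0}]'
python3 -c "
from h import *
go(.5975,-.1732,.28,188)"
```

```text
time: 14.3
position: [0.6076, -0.0086, 0.1903]
tool_rot: [0.743, 0.669, 0.001, 0.001]
ft_force: [-4.7, 0.9, 16.5]
grip_width: 0.0006
grip_force: 8.0
time: 16.05
position: [0.607, -0.0084, 0.2868]
tool_rot: [-0.068, 0.998, -0.0, 0.0]
ft_force: [-0.1, 0.1, -0.3]
grip_width: 0.0523
grip_force: 0.0
pos [ 0.607  -0.0084  0.2868] yaw -172.15 -> twist -0.15 shift cm [  3.23 -16.18   0.68] q6 -1.91 F [-0.1  0.1 -0.3]
```

The flap met its stop at z = 0.173, as expected. Back to the pin.

```bash
python3 -m pendant '[{"jaw":0.6,"linear":[0.4,-2,0],"twist":0},{"jaw":0.6,"linear":[0.4,-2,0],"twist":0},{"jaw":0.6,"linear":[0.4,-2,0],"twist":0},{"jaw":0.6,"linear":[0.4,-2,0],"twist":0},{"jaw":0.6,"linear":[0.4,-2.05,0],"twist":0},{"jaw":0.6,"linear":[0.4,-2.05,0],"twist":0},{"jaw":0.6,"linear":[0.4,-2.05,0],"twist":0},{"jaw":0.6,"linear":[0.4,-2,0],"twist":0},{"jaw":0.6,"linear":[0,0,0],"twist":0},{"jaw":0.6,"linear":[0,0,0],"twist":0}]'
python3 - <<'E'
from h import *
go(.5975,-.1732,.198,188)
for n in("top","side"):
    c=cam(n);P=cloud(c)
    for z,k in((.182,"brass"),):
        for ce,s,m in comps(c,k,30):
            q=np.median(P[m],0)
            if .15<q[2]<.2 and .5<q[0]<.7:
                cnt=cv2.findContours(m.astype(np.uint8),cv2.RETR_EXTERNAL,2)[0]; cnt=max(cnt,key=len)[:,0]
                w=np.array([onz(c,u,v,.182)[:2] for u,v in cnt]); r=cv2.minAreaRect((w*1000).astype(np.float32)); print(n,k,s,q.round(4),r)
    cv2.imwrite(f"pics/{n}5.png",c["color"])
    for ce,s,m in comps(c,"red",15):
        q=P[m]
        if np.median(q[:,2])>.1: print("pin",n,((q.min(0)+q.max(0))/2).round(4),cv2.minAreaRect((q[q[:,2]>.195][:,:2]*1000).astype(np.float32)))
    if n=="top": cv2.imwrite("pics/crop5.png",cv2.convertScaleAbs(cv2.resize(c["color"][120:240,250:430],(750,500),interpolation=2),alpha=1.8))
print(rack(-.085,.05))
E
```

```text
time: 16.88
position: [0.5976, -0.1737, 0.2865]
tool_rot: [-0.068, 0.998, 0.0, 0.0]
ft_force: [-0.3, -0.1, -0.9]
grip_width: 0.0524
grip_force: 0.0
pos [ 0.5976 -0.1737  0.2865] yaw -172.21 -> twist -0.21 shift cm [0.01 0.05 8.85] q6 -2.17 F [-0.3 -0.1 -0.9]
top brass [300 173  16  13 115] [0.6221 0.0892 0.1816] ((619.553955078125, 93.10250854492188), (42.7480354309082, 24.944778442382812), 77.37055969238281)
side brass [357 186  25  14 224] [0.6053 0.0895 0.1803] ((603.9837036132812, 86.8844985961914), (51.77616882324219, 49.00577163696289), 83.6626205444336)
pin side [ 0.404  -0.3224  0.3716] ((276.59820556640625, -410.8573913574219), (837.060791015625, 30.782512664794922), 36.54932403564453)
[0.60903889 0.09290319]
```

View pics/crop5.png

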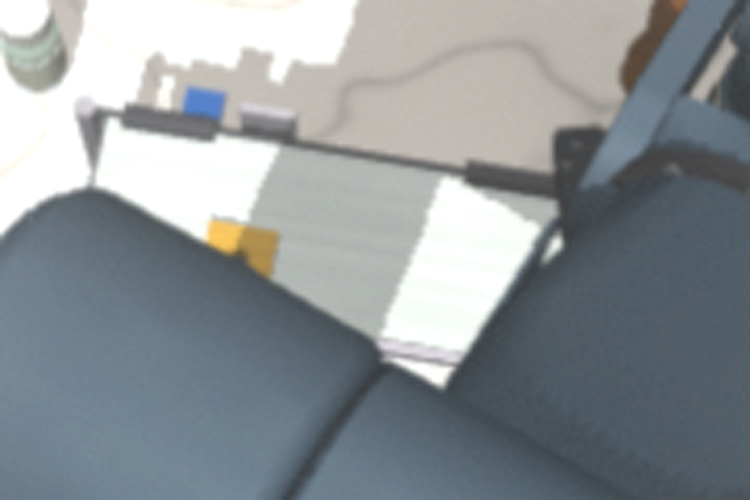

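The flap lies level with the boss at (245,245) in the crop; the arm hides the rest. I re-grasp the pin.

```bash
python3 -m pendant '[{"jaw":0.6,"linear":[0,0.05,2],"twist":0},{"jaw":0.6,"linear":[0,0,2],"twist":0},{"jaw":0.6,"linear":[0,0,2],"twist":0},{"jaw":0.6,"linear":[0,0,1.5],"twist":0},{"jaw":0.6,"linear":[0,0,1.3],"twist":0},{"jaw":0.6,"linear":[0,0,0],"twist":0},{"jaw":0.3,"linear":[0,0,0],"twist":0},{"jaw":0,"linear":[0,0,0],"twist":0},{"jaw":0,"linear":[0,0,0],"twist":0},{"jaw":0,"linear":[0,0,0],"twist":0},{"jaw":0,"linear":[0,0,0],"twist":0},{"jaw":0,"linear":[0,0,0],"twist":0}]' 40 >/dev/null
python3 -m pendant '[{"jaw":0,"linear":[0,0,0],"twist":0},{"jaw":0,"linear":[0,0,0],"twist":0},{"jaw":0,"linear":[0,0,0],"twist":0}]'
python3 -m pendant '[{"jaw":0,"linear":[0,0,-1],"twist":0},{"jaw":0,"linear":[0,0,-1.5],"twist":0},{"jaw":0,"linear":[0,0,-1.5],"twist":0},{"jaw":0,"linear":[0,0,-1.5],"twist":0},{"jaw":0,"linear":[0,0,-1.5],"twist":0},{"jaw":0,"linear":[0,0,0],"twist":0},{"jaw":0,"linear":[0,0,0],"twist":0}]'
python3 -c "
from h import *
go(.6084,.0924,.272,188)"
```

```text
time: 18.23
position: [0.5979, -0.1725, 0.1991]
tool_rot: [-0.07, 0.998, -0.0, 0.0]
ft_force: [-0.4, -0.8, 4.3]
grip_width: 0.0176
grip_force: 40.0
time: 18.82
position: [0.598, -0.1725, 0.2694]
tool_rot: [-0.07, 0.998, -0.0, 0.001]
ft_force: [-0.7, 0.0, -2.1]
grip_width: 0.0176
grip_force: 40.0
pos [ 0.598  -0.1725  0.2694] yaw -171.97 -> twist 0.03 shift cm [-4.72 26.08 -0.26] q6 -2.17 F [-0.7  0.  -2.1]
```

```bash
python3 -m pendant '[{"jaw":0,"linear":[-0.39,2.17,-0.3],"twist":0},{"jaw":0,"linear":[-0.39,2.17,-0.3],"twist":0},{"jaw":0,"linear":[-0.39,2.17,-0.3],"twist":0},{"jaw":0,"linear":[-0.39,2.17,0],"twist":0},{"jaw":0,"linear":[-0.39,2.17,0],"twist":0},{"jaw":0,"linear":[-0.39,2.17,0],"twist":0},{"jaw":0,"linear":[-0.39,2.17,0],"twist":0},{"jaw":0,"linear":[-0.39,2.17,0],"twist":0},{"jaw":0,"linear":[-0.39,2.17,0],"twist":0},{"jaw":0,"linear":[-0.39,2.17,0],"twist":0},{"jaw":0,"linear":[-0.39,2.17,0],"twist":0},{"jaw":0,"linear":[-0.39,2.17,0],"twist":0}]' >/dev/null
python3 -m pendant '[{"jaw":0,"linear":[0,0,1],"twist":0},{"jaw":0,"linear":[0,0,1],"twist":0},{"jaw":0,"linear":[0,0,0],"twist":0},{"jaw":0,"linear":[0,0,0],"twist":0}]'
python3 - <<'E'
from h import *
go(.6084,.0924,.225,188)
c=cam("side"); print(proj(c,[.6084,.0924,.182]),proj(c,[.6084,.0924,.19]),proj(c,[.6084,.0924,.23]))
u=proj(c,[.6084,.0924,.2]).astype(int)
cv2.imwrite("pics/g6.png",cv2.convertScaleAbs(cv2.resize(c["color"][u[1]-40:u[1]+30,u[0]-40:u[0]+40],(800,600)[:1]+(700 and 600,),interpolation=2),alpha=1.6)); print(u)
E
```

```text
time: 20.15
position: [0.6065, 0.091, 0.2556]
tool_rot: [-0.07, 0.998, -0.0, -0.002]
ft_force: [-0.2, -1.0, -0.8]
grip_width: 0.0175
grip_force: 40.0
pos [0.6065 0.091  0.2556] yaw -172.03 -> twist -0.03 shift cm [-0.2   0.11  3.06] q6 -1.74 F [-0.2 -1.  -0.8]
[369.11364295 190.55158668] [369.2913111  187.55828157] [370.19888708 172.22872293]
[369 183]
```

View pics/g6.png

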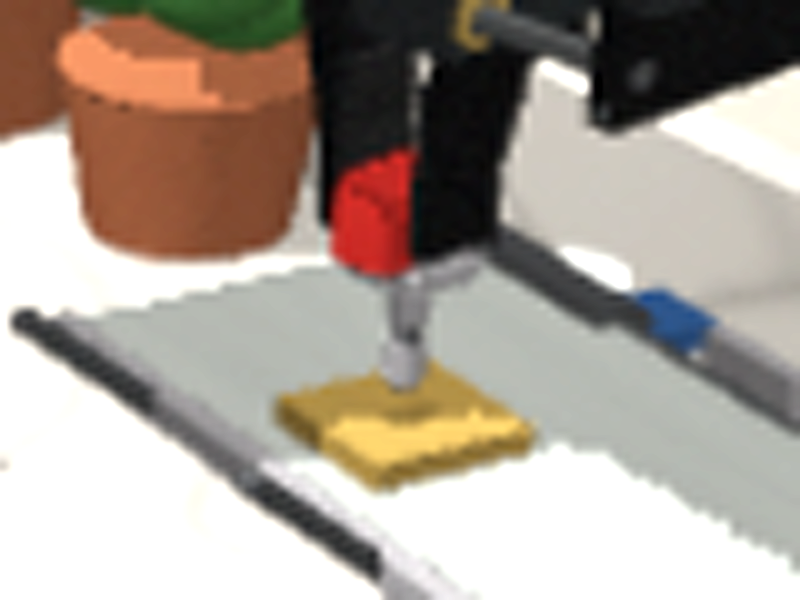

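The pin tip at (403,385) is just above the boss, whose top face is centred near (405,416). I make the last 2 mm correction and lower.

```bash
python3 -m pendant '[{"jaw":0,"linear":[-0.2,0.11,0],"twist":0},{"jaw":0,"linear":[0,0,0.4],"twist":0},{"jaw":0,"linear":[0,0,0.3],"twist":0},{"jaw":0,"linear":[0,0,0.3],"twist":0},{"jaw":0,"linear":[0,0,0.3],"twist":0},{"jaw":0,"linear":[0,0,0],"twist":0},{"jaw":0,"linear":[0,0,0],"twist":0}]'
python3 -c "
from h import *
go(.6084,.0924,.208,188)"
```

```text
time: 20.78
position: [0.6092, 0.0934, 0.2442]
tool_rot: [-0.07, 0.998, 0.0, -0.0]
ft_force: [-0.5, 0.8, -0.9]
grip_width: 0.0172
grip_force: 40.0
pos [0.6092 0.0934 0.2442] yaw -171.97 -> twist 0.03 shift cm [ 0.1  -0.09  3.62] q6 -1.74 F [-0.5  0.8 -0.9]
```

```bash
python3 -m pendant '[{"jaw":0,"linear":[0.06,-0.08,0.2],"twist":0},{"jaw":0,"linear":[0,0,0.3],"twist":0},{"jaw":0,"linear":[0,0,0.3],"twist":0},{"jaw":0,"linear":[0,0,0.2],"twist":0},{"jaw":0,"linear":[0,0,0],"twist":0},{"jaw":0,"linear":[0,0,0],"twist":0}]'
python3 -c "
from h import *
go(.6084,.0924,.208,188)"
```

```text
time: 21.28
position: [0.6088, 0.0926, 0.2343]
tool_rot: [-0.07, 0.998, 0.0, -0.0]
ft_force: [0.0, -0.2, -1.2]
grip_width: 0.0176
grip_force: 40.0
pos [0.6088 0.0926 0.2343] yaw -171.97 -> twist 0.03 shift cm [ 0.05 -0.01  2.63] q6 -1.74 F [ 0.  -0.2 -1.2]
```

In the hole with no side force. Pushing home.

```bash
python3 -m pendant '[{"jaw":0,"linear":[0,0,0.4],"twist":0},{"jaw":0,"linear":[0,0,0.4],"twist":0},{"jaw":0,"linear":[0,0,0.4],"twist":0},{"jaw":0,"linear":[0,0,0.4],"twist":0},{"jaw":0,"linear":[0,0,0.4],"twist":0},{"jaw":0,"linear":[0,0,0],"twist":0},{"jaw":0,"linear":[0,0,0],"twist":0}]'
python3 -c "
from h import *
go(.6084,.0924,.208,188)"
```

```text
time: 21.87
position: [0.6089, 0.0925, 0.2135]
tool_rot: [-0.07, 0.998, 0.0, -0.0]
ft_force: [1.6, 0.3, -2.5]
grip_width: 0.0175
grip_force: 40.0
pos [0.6089 0.0925 0.2135] yaw -171.98 -> twist 0.02 shift cm [ 0.06 -0.01  0.55] q6 -1.74 F [ 1.6  0.3 -2.5]
```

```bash
python3 -m pendant '[{"jaw":0,"linear":[0,0,0.25],"twist":0},{"jaw":0,"linear":[0,0,0.25],"twist":0},{"jaw":0,"linear":[0,0,0.2],"twist":0},{"jaw":0,"linear":[0,0,0.1],"twist":0},{"jaw":0,"linear":[0,0,0],"twist":0},{"jaw":0,"linear":[0,0,0],"twist":0}]'
python3 -c "
from h import *
go(.6084,.0924,.208,188)"
```

```text
time: 22.37
position: [0.6088, 0.0926, 0.209]
tool_rot: [-0.07, 0.998, -0.0, 0.0]
ft_force: [-3.2, 0.6, 12.2]
grip_width: 0.0174
grip_force: 40.0
pos [0.6088 0.0926 0.209 ] yaw -171.96 -> twist 0.04 shift cm [ 0.04 -0.01  0.1 ] q6 -1.74 F [-3.2  0.6 12.2]
```

```bash
python3 -m pendant '[{"jaw":0,"linear":[0,0,0.15],"twist":0},{"jaw":0,"linear":[0,0,0.1],"twist":0},{"jaw":0,"linear":[0,0,0],"twist":0},{"jaw":0,"linear":[0,0,0],"twist":0}]'
python3 -m pendant '[{"jaw":0,"linear":[0,0,-0.3],"twist":0},{"jaw":0.5,"linear":[0,0,0],"twist":0},{"jaw":0.6,"linear":[0,0,0],"twist":0},{"jaw":0.6,"linear":[0,0,0],"twist":0},{"jaw":0.6,"linear":[0,0,0],"twist":0},{"jaw":0.6,"linear":[0,0,0],"twist":0},{"jaw":0.6,"linear":[0,0,-2],"twist":0},{"jaw":0.6,"linear":[0,0,-3],"twist":0},{"jaw":0.6,"linear":[0,0,-3],"twist":0},{"jaw":0.6,"linear":[0,0,-3],"twist":0},{"jaw":0.6,"linear":[0,0,0],"twist":0}]'
python3 -c "
from h import *
go(.396,.2025,.20,222)"
```

```text
time: 22.7
position: [0.6088, 0.0926, 0.209]
tool_rot: [-0.07, 0.998, -0.0, 0.001]
ft_force: [-6.5, -0.7, 23.6]
grip_width: 0.0177
grip_force: 40.0
time: 23.62
position: [0.6124, 0.0925, 0.3236]
tool_rot: [-0.07, 0.998, -0.001, 0.006]
ft_force: [0.6, -0.2, 0.5]
grip_width: 0.0517
grip_force: 0.0
pos [0.6124 0.0925 0.3236] yaw -171.96 -> twist -33.96 shift cm [ 8.73 22.66 12.36] q6 -1.74 F [ 0.6 -0.2  0.5]
```

```bash
python3 -m pendant '[{"jaw":0.6,"linear":[0,0,0],"twist":-6.8},{"jaw":0.6,"linear":[0,0,0],"twist":-6.8},{"jaw":0.6,"linear":[0,0,0],"twist":-6.8},{"jaw":0.6,"linear":[0,0,0],"twist":-6.8},{"jaw":0.6,"linear":[0,0,0],"twist":-6.8},{"jaw":0.6,"linear":[0,0,0],"twist":0}]' >/dev/null
python3 -m pendant '[{"jaw":0.6,"linear":[0.73,1.89,0],"twist":0},{"jaw":0.6,"linear":[0.73,1.89,0],"twist":0},{"jaw":0.6,"linear":[0.73,1.89,0],"twist":0},{"jaw":0.6,"linear":[0.73,1.89,0],"twist":0},{"jaw":0.6,"linear":[0.73,1.89,0],"twist":0},{"jaw":0.6,"linear":[0.73,1.89,0],"twist":0},{"jaw":0.6,"linear":[0.73,1.89,0],"twist":0},{"jaw":0.6,"linear":[0.73,1.89,0],"twist":0},{"jaw":0.6,"linear":[0.73,1.89,0],"twist":0},{"jaw":0.6,"linear":[0.73,1.89,0],"twist":0},{"jaw":0.6,"linear":[0.73,1.89,0],"twist":0},{"jaw":0.6,"linear":[0.73,1.89,0],"twist":0}]' >/dev/null
python3 -m pendant '[{"jaw":0.6,"linear":[0,0,0],"twist":0},{"jaw":0.6,"linear":[0,0,0],"twist":0}]'
python3 - <<'E'
from h import *
go(.396,.2025,.20,222)
a=cam("top");b=cam("side")
cv2.imwrite("pics/v7.png",cv2.convertScaleAbs(np.hstack([cv2.resize(a["color"][100:400,130:530],(400,300)),b["color"][120:420,150:550]]),alpha=1.6))
for n,c in(("top",a),("side",b)):
    P=cloud(c)
    for ce,s,m in comps(c,"red",15):
        q=P[m]
        if np.median(q[:,2])>.1: print("pin",n,((q.min(0)+q.max(0))/2).round(4),"top",np.percentile(q[:,2],[50,80,95]).round(4))
    hsv=cv2.cvtColor(c["color"],cv2.COLOR_BGR2HSV)
    for nm,lo,hi in(("green",55,90),("yellow",22,36)):
        m=(hsv[...,0]>=lo)&(hsv[...,0]<=hi)&(hsv[...,1]>80)&(P[...,0]<.5)&(P[...,2]<.05)&(P[...,0]>.2)
        q=P[m]; bar=q[q[:,2]>.025]
        if len(bar): print(n,nm,m.sum(),bar.mean(0).round(4))
E
```

```text
time: 25.28
position: [0.3915, 0.2026, 0.317]
tool_rot: [-0.358, 0.934, -0.0, 0.0]
ft_force: [0.7, 0.0, 0.4]
grip_width: 0.0523
grip_force: 0.0
pos [0.3915 0.2026 0.317 ] yaw -138.0 -> twist -0.0 shift cm [-0.33 -0.31 11.7 ] q6 -2.08 F [0.7 0.  0.4]
pin top [0.6107 0.0942 0.2099] top [0.2108 0.2125 0.2142]
top green 615 [0.3946 0.1664 0.0354]
top yellow 730 [ 0.4002 -0.2302  0.0337]
pin side [0.6318 0.119  0.1921] top [0.2033 0.2104 0.212 ]
side green 622 [0.3901 0.1614 0.0323]
side yellow 1361 [ 0.3963 -0.2363  0.0344]
```

View pics/v7.png

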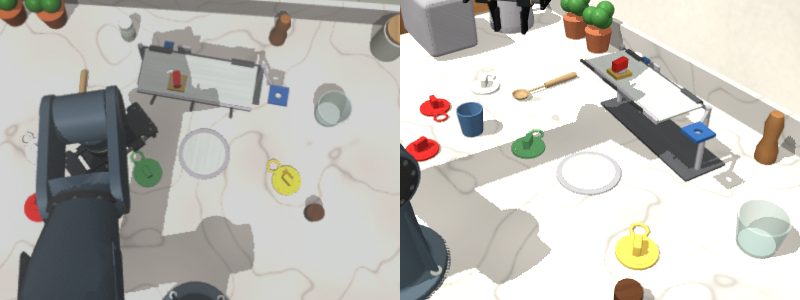

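The pin is home, with its top at z ≈ 0.212. The green lid was knocked about 4 cm toward -y, with its centre at (147,172) and eye at (137,158) in the left half. I re-measure it.

```bash
cat >> h.py <<'E'
def lid(nm,c,near):
    lo,hi={"green":(50,95),"yellow":(20,36)}[nm]
    P=cloud(c); hsv=cv2.cvtColor(c["color"],cv2.COLOR_BGR2HSV)
    m=(hsv[...,0]>=lo)&(hsv[...,0]<=hi)&(hsv[...,1]>60)&(np.hypot(P[...,0]-near[0],P[...,1]-near[1])<.09)&(P[...,2]<.05)
    q=P[m]; bar=q[q[:,2]>.03]; d=q[q[:,2]<.014]; r=np.hypot(*(d[:,:2]-bar[:,:2].mean(0)).T)
    e=d[(r>.055)&(r<.085)]; v=e.mean(0)-bar.mean(0); rc=cv2.minAreaRect((bar[:,:2]*1000).astype(np.float32))
    print(nm,"bar",rc,"eye dir",np.degrees(np.arctan2(v[1],v[0])).round(1),len(e),"r",np.hypot(*v[:2]).round(3))
E
python3 - <<'E'
from h import *
for n in("top","side"):
    c=cam(n); lid("green",c,(.393,.165)); lid("yellow",c,(.40,-.23))
go(.393,.165,.1,222)
E
```

```text
green bar ((394.54144287109375, 166.1954345703125), (34.298370361328125, 15.546364784240723), 38.513118743896484) eye dir 39.5 36 r 0.065
yellow bar ((400.662109375, -230.64186096191406), (33.5125617980957, 14.923885345458984), 44.87588119506836) eye dir 43.0 51 r 0.064
green bar ((392.031494140625, 164.1190185546875), (33.448341369628906, 16.35854721069336), 30.631240844726562) eye dir 39.3 38 r 0.066
yellow bar ((398.8677978515625, -233.69166564941406), (35.22269058227539, 15.781296730041504), 44.18860626220703) eye dir 44.5 93 r 0.066
pos [0.3932 0.2021 0.317 ] yaw -138.06 -> twist -0.06 shift cm [ 2.49 -2.74 21.7 ] q6 -2.08 F [ 1.   0.1 -0.9]
```

```bash
python3 -m pendant '[{"jaw":0.6,"linear":[0,0,0],"twist":2.5},{"jaw":0.6,"linear":[1.17,-1.42,2],"twist":0},{"jaw":0.6,"linear":[1.17,-1.42,3],"twist":0},{"jaw":0.6,"linear":[0,0,3],"twist":0},{"jaw":0.6,"linear":[0,0,3],"twist":0},{"jaw":0.6,"linear":[0,0,3],"twist":0},{"jaw":0.6,"linear":[0,0,3],"twist":0},{"jaw":0.6,"linear":[0,0,3],"twist":0},{"jaw":0.6,"linear":[0,0,3],"twist":0},{"jaw":0.6,"linear":[0,0,0],"twist":0},{"jaw":0.6,"linear":[0,0,0],"twist":0}]'
python3 -c "
from h import *
go(.3933,.1652,.029,219.5)"
```

```text
time: 26.4
position: [0.3918, 0.165, 0.0857]
tool_rot: [-0.338, 0.941, 0.0, -0.002]
ft_force: [0.8, 0.3, 1.0]
grip_width: 0.0522
grip_force: 0.0
pos [0.3918 0.165  0.0857] yaw -140.54 -> twist -0.04 shift cm [-0.13 -0.08  5.67] q6 -2.12 F [0.8 0.3 1. ]
```

```bash
python3 -m pendant '[{"jaw":0.6,"linear":[-0.12,-0.08,2],"twist":0},{"jaw":0.6,"linear":[0,0,2],"twist":0},{"jaw":0.6,"linear":[0,0,1],"twist":0},{"jaw":0.6,"linear":[0,0,0.6],"twist":0},{"jaw":0.6,"linear":[0,0,0],"twist":0},{"jaw":0,"linear":[0,0,0],"twist":0},{"jaw":0,"linear":[0,0,0],"twist":0},{"jaw":0,"linear":[0,0,0],"twist":0},{"jaw":0,"linear":[0,0,0],"twist":0},{"jaw":0,"linear":[0,0,0],"twist":0},{"jaw":0,"linear":[0,0,0],"twist":0},{"jaw":0,"linear":[0,0,0],"twist":0}]' 25
python3 -m pendant '[{"jaw":0,"linear":[0,0,0],"twist":0},{"jaw":0,"linear":[0,0,-1],"twist":0},{"jaw":0,"linear":[0,0,-2],"twist":0},{"jaw":0,"linear":[0,0,-3],"twist":0},{"jaw":0,"linear":[0,0,-3],"twist":0},{"jaw":0,"linear":[0,0,-3],"twist":0},{"jaw":0,"linear":[0,0,-3],"twist":0},{"jaw":0,"linear":[0,0,-3],"twist":0},{"jaw":0,"linear":[0,0,-3],"twist":0},{"jaw":0,"linear":[0,0,0],"twist":0},{"jaw":0,"linear":[0,0,0],"twist":0}]'
python3 - <<'E'
from h import *
o=robot.get_obs(); print(rack(-.124,.1))
p=rack(-.124-.040-.055,.1); go(p[0],p[1],.25,174.15)
E
```

```text
time: 27.4
position: [0.3936, 0.1657, 0.0312]
tool_rot: [-0.338, 0.941, -0.0, 0.0]
ft_force: [-0.4, -0.7, 3.1]
grip_width: 0.016
grip_force: 25.0
time: 28.32
position: [0.3941, 0.1658, 0.2422]
tool_rot: [-0.338, 0.941, -0.0, 0.002]
ft_force: [-0.3, -0.4, -1.5]
grip_width: 0.016
grip_force: 25.0
[0.57533822 0.14661785]
pos [0.3941 0.1658 0.2422] yaw -140.46 -> twist 45.39 shift cm [-8.72 -0.07 -0.78] q6 -2.13 F [-0.3 -0.4 -1.5]
```

```bash
python3 -m pendant '[{"jaw":0,"linear":[0,0,-1],"twist":6.5},{"jaw":0,"linear":[0,0,-1],"twist":6.5},{"jaw":0,"linear":[0,0,0],"twist":6.5},{"jaw":0,"linear":[0,0,0],"twist":6.5},{"jaw":0,"linear":[0,0,0],"twist":6.5},{"jaw":0,"linear":[0,0,0],"twist":6.5},{"jaw":0,"linear":[0,0,0],"twist":6.4},{"jaw":0,"linear":[-1.7,0,0],"twist":0},{"jaw":0,"linear":[-1.7,0,0],"twist":0},{"jaw":0,"linear":[-1.7,0,0],"twist":0},{"jaw":0,"linear":[-1.7,0,0],"twist":0},{"jaw":0,"linear":[-1.7,0,0],"twist":0}]' >/dev/null
python3 -m pendant '[{"jaw":0,"linear":[0,0,0],"twist":0},{"jaw":0,"linear":[0,0,0],"twist":0},{"jaw":0,"linear":[0,0,0],"twist":0}]'
python3 - <<'E'
from h import *
p=rack(-.215,.1); go(p[0],p[1],.25,174.15)
c=cam("side"); u=proj(c,[.55,.15,.2]).astype(int); d=c["color"][u[1]-60:u[1]+60,u[0]-80:u[0]+80]
cv2.imwrite("pics/g8.png",cv2.convertScaleAbs(cv2.resize(d,(800,600),interpolation=2),alpha=1.6))
for nm,(a,b,z) in dict(root=(-.124,.1,.17),tip=(-.1594,.1,.2054)).items():
    w=rack(a,b); print(nm,(proj(c,[w[0],w[1],z])-u+[80,60])*5)
a=np.radians(174.15); o=robot.get_obs(); w=o["position"]-.055*np.array([np.cos(a),np.sin(a),0]); print("eye now",(proj(c,[w[0],w[1],o["position"][2]-.0272])-u+[80,60])*5)
E
```

```text
time: 29.57
position: [0.476, 0.1569, 0.2593]
tool_rot: [0.051, 0.999, -0.0, -0.003]
ft_force: [0.2, 0.2, -0.1]
grip_width: 0.0158
grip_force: 25.0
pos [0.476  0.1569 0.2593] yaw 174.13 -> twist -0.02 shift cm [-0.89 -0.01  0.93] q6 -1.37 F [ 0.2  0.2 -0.1]
root [449.62342266 348.37056381]
tip [386.23849013 299.98361825]
eye now [368.52277075 251.99153572]
```

View pics/g8.png

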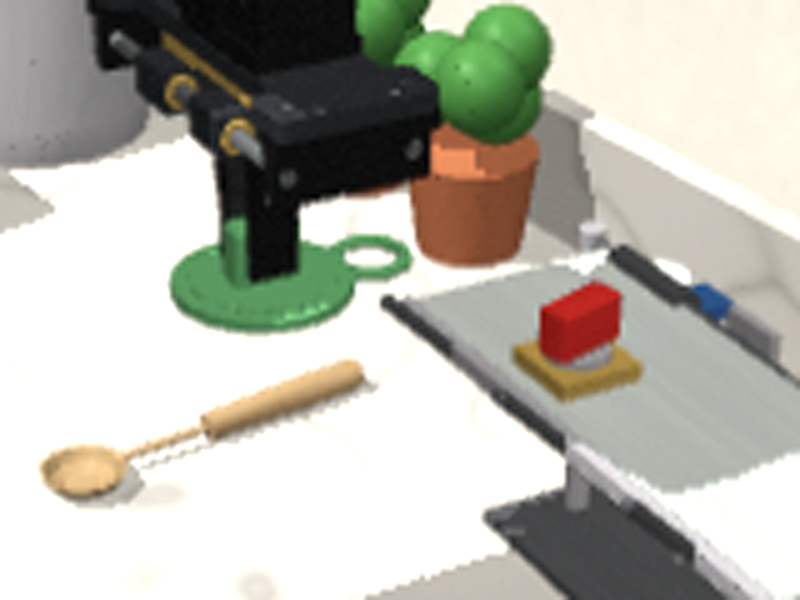

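The picture shows the peg tip at (390,302), as predicted, and the eye level at (370,257).

```bash
python3 -m pendant '[{"jaw":0,"linear":[-0.45,0,0],"twist":0},{"jaw":0,"linear":[-0.45,0,0],"twist":0},{"jaw":0,"linear":[0,0,1],"twist":0},{"jaw":0,"linear":[0,0,0.9],"twist":0},{"jaw":0,"linear":[0,0,0],"twist":0},{"jaw":0,"linear":[0,0,0],"twist":0}]'
python3 - <<'E'
from h import *
p=rack(-.1425-.055,.1); go(p[0],p[1],.215,174.15); print(torack(robot.get_obs()["position"]))
E
```

```text
time: 30.12
position: [0.4864, 0.1561, 0.2415]
tool_rot: [0.051, 0.999, -0.0, -0.001]
ft_force: [0.1, -0.6, -0.1]
grip_width: 0.0156
grip_force: 25.0
pos [0.4864 0.1561 0.2415] yaw 174.14 -> twist -0.01 shift cm [-1.6  -0.03  2.65] q6 -1.38 F [ 0.1 -0.6 -0.1]
[-0.21347806  0.10033294]
```

```bash
python3 -m pendant '[{"jaw":0,"linear":[0,0,0.5],"twist":0},{"jaw":0,"linear":[0,0,0.5],"twist":0},{"jaw":0,"linear":[-0.4,0,0.42],"twist":0},{"jaw":0,"linear":[-0.4,0,0.42],"twist":0},{"jaw":0,"linear":[-0.4,0,0.42],"twist":0},{"jaw":0,"linear":[-0.4,0,0.4],"twist":0},{"jaw":0,"linear":[0,0,0],"twist":0},{"jaw":0,"linear":[0,0,0],"twist":0}]'
python3 - <<'E'
from h import *
p=rack(-.1425-.055,.1); go(p[0],p[1],.215,174.15)
c=cam("side"); u=proj(c,[.55,.15,.2]).astype(int); d=c["color"][u[1]-45:u[1]+45,u[0]-60:u[0]+60]
cv2.imwrite("pics/g9.png",cv2.convertScaleAbs(cv2.resize(d,(800,600),interpolation=2),alpha=1.6))
E
```

```text
time: 30.78
position: [0.5031, 0.1544, 0.215]
tool_rot: [0.051, 0.999, -0.0, -0.0]
ft_force: [0.3, 0.4, 0.0]
grip_width: 0.0156
grip_force: 25.0
pos [0.5031 0.1544 0.215 ] yaw 174.12 -> twist -0.03 shift cm [ 0.09 -0.03  0.  ] q6 -1.38 F [0.3 0.4 0. ]
```

View pics/g9.png

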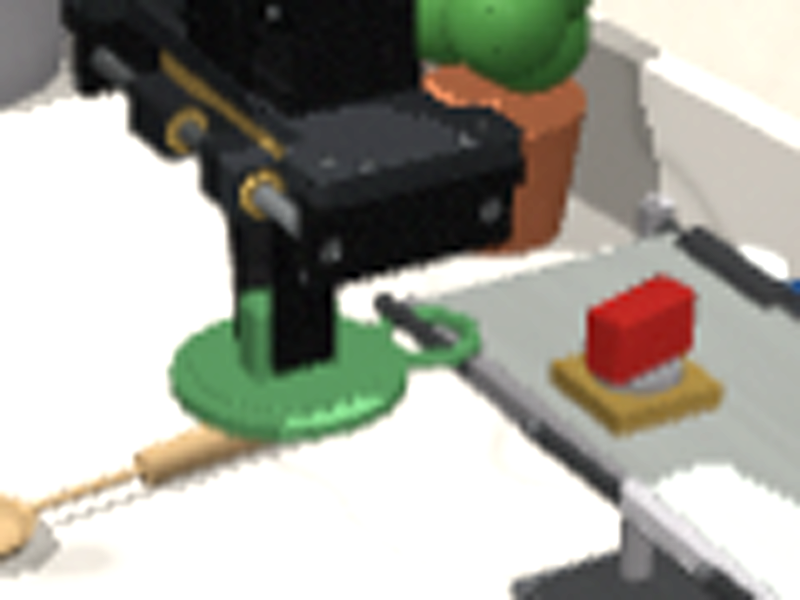

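The peg at (385,300) passes through the green eye at (430,335). I go a little deeper and release.

```bash
python3 -m pendant '[{"jaw":0,"linear":[-0.4,0,0.4],"twist":0},{"jaw":0,"linear":[0,0,0],"twist":0},{"jaw":0.3,"linear":[0,0,0],"twist":0},{"jaw":0.5,"linear":[0,0,0],"twist":0},{"jaw":0.5,"linear":[0,0,0],"twist":0},{"jaw":0.5,"linear":[0,0,0],"twist":0},{"jaw":0.5,"linear":[0,0,0],"twist":0},{"jaw":0.5,"linear":[0,0,-1.5],"twist":0},{"jaw":0.5,"linear":[0,0,-3],"twist":0},{"jaw":0.5,"linear":[0,0,-3],"twist":0},{"jaw":0.5,"linear":[0,0,-3],"twist":0},{"jaw":0.5,"linear":[0,0,0],"twist":0}]'
python3 - <<'E'
from h import *
for n in("top","side"):
    c=cam(n); lid("yellow",c,(.40,-.23))
go(.399,-.2315,.32,44)
cv2.imwrite("pics/ga.png",cv2.convertScaleAbs(cv2.resize(c["color"][130:310,320:520],(600,540),interpolation=2),alpha=1.6))
E
```

```text
time: 31.83
position: [0.5104, 0.1545, 0.3227]
tool_rot: [0.051, 0.999, 0.001, 0.006]
ft_force: [1.2, -0.2, 1.1]
grip_width: 0.0433
grip_force: 0.0
yellow bar ((401.10040283203125, -230.92098999023438), (33.528717041015625, 15.818285942077637), 44.33931350708008) eye dir 43.1 53 r 0.064
yellow bar ((398.6692199707031, -233.89163208007812), (34.8082160949707, 15.765296936035156), 44.175498962402344) eye dir 44.7 96 r 0.066
pos [0.5075 0.1542 0.3179] yaw 174.14 -> twist 130.14 shift cm [-34.6   20.2   -0.21] q6 -1.38 F [-0.   0.3 -0.5]
```

View pics/ga.png

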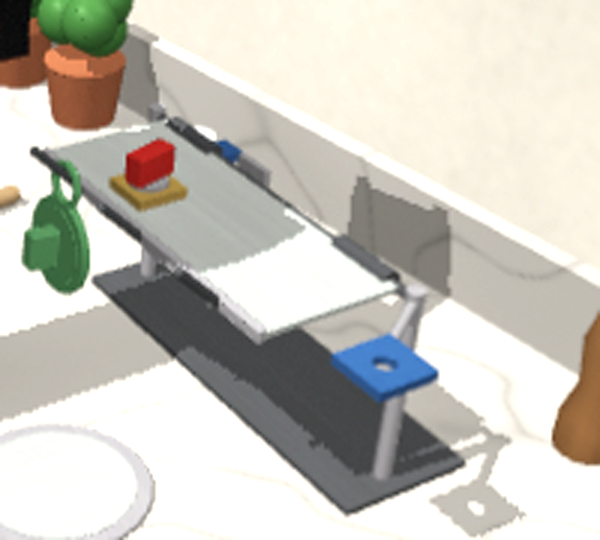

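The green lid hangs on peg 0, eye at (65,180). Next the yellow one.

```bash
python3 -m pendant '[{"jaw":0.6,"linear":[0,0,0],"twist":6.85},{"jaw":0.6,"linear":[0,0,0],"twist":6.85},{"jaw":0.6,"linear":[0,0,0],"twist":6.85},{"jaw":0.6,"linear":[0,0,0],"twist":6.85},{"jaw":0.6,"linear":[0,0,0],"twist":6.85},{"jaw":0.6,"linear":[0,0,0],"twist":6.85},{"jaw":0.6,"linear":[0,0,0],"twist":6.85},{"jaw":0.6,"linear":[0,0,0],"twist":6.85},{"jaw":0.6,"linear":[0,0,0],"twist":6.85},{"jaw":0.6,"linear":[0,0,0],"twist":6.85},{"jaw":0.6,"linear":[0,0,0],"twist":6.85},{"jaw":0.6,"linear":[0,0,0],"twist":6.85}]' >/dev/null
python3 -m pendant '[{"jaw":0.6,"linear":[0,0,0],"twist":6.85},{"jaw":0.6,"linear":[0,0,0],"twist":6.85},{"jaw":0.6,"linear":[0,0,0],"twist":6.85},{"jaw":0.6,"linear":[0,0,0],"twist":6.85},{"jaw":0.6,"linear":[0,0,0],"twist":6.85},{"jaw":0.6,"linear":[0,0,0],"twist":6.85},{"jaw":0.6,"linear":[0,0,0],"twist":6.85},{"jaw":0.6,"linear":[0,0,0],"twist":0}]' >/dev/null
python3 -m pendant '[{"jaw":0.6,"linear":[-2.88,1.68,0],"twist":0},{"jaw":0.6,"linear":[-2.88,1.68,0],"twist":0},{"jaw":0.6,"linear":[-2.88,1.68,0],"twist":0},{"jaw":0.6,"linear":[-2.88,1.68,0],"twist":0},{"jaw":0.6,"linear":[-2.88,1.68,0],"twist":0},{"jaw":0.6,"linear":[-2.88,1.68,0],"twist":0},{"jaw":0.6,"linear":[-2.88,1.68,0],"twist":0},{"jaw":0.6,"linear":[-2.88,1.68,0],"twist":0},{"jaw":0.6,"linear":[-2.88,1.68,0],"twist":0},{"jaw":0.6,"linear":[-2.88,1.68,0],"twist":0},{"jaw":0.6,"linear":[-2.88,1.68,0],"twist":0},{"jaw":0.6,"linear":[-2.88,1.68,0],"twist":0}]' >/dev/null
python3 -m pendant '[{"jaw":0.6,"linear":[0,0,0],"twist":0},{"jaw":0.6,"linear":[0,0,0],"twist":0},{"jaw":0.6,"linear":[0,0,0],"twist":0}]'
python3 - <<'E'
from h import *
go(.3995,-.2318,.10,44)
c=cam("side"); lid("yellow",c,(.40,-.23))
E
```

```text
time: 34.85
position: [0.3977, -0.2302, 0.3156]
tool_rot: [0.927, 0.375, -0.0, -0.001]
ft_force: [-0.2, 0.8, -0.1]
grip_width: 0.0523
grip_force: 0.0
pos [ 0.3977 -0.2302  0.3156] yaw 44.04 -> twist 0.04 shift cm [2.000e-02 2.400e-01 2.156e+01] q6 0.03 F [-0.2  0.8 -0.1]
yellow bar ((398.626708984375, -233.93536376953125), (35.26611328125, 15.783473014831543), 44.18984603881836) eye dir 44.1 95 r 0.066
```

```bash
python3 -m pendant '[{"jaw":0.6,"linear":[0,0.2,3],"twist":0},{"jaw":0.6,"linear":[0,0,3],"twist":0},{"jaw":0.6,"linear":[0,0,3],"twist":0},{"jaw":0.6,"linear":[0,0,3],"twist":0},{"jaw":0.6,"linear":[0,0,3],"twist":0},{"jaw":0.6,"linear":[0,0,3],"twist":0},{"jaw":0.6,"linear":[0,0,3],"twist":0},{"jaw":0.6,"linear":[0,0,2],"twist":0},{"jaw":0.6,"linear":[0,0,0],"twist":0},{"jaw":0.6,"linear":[0,0,0],"twist":0}]'
python3 - <<'E'
from h import *
go(.3995,-.2318,.031,44)
E
```

```text
time: 35.73
position: [0.3995, -0.2307, 0.0859]
tool_rot: [0.927, 0.376, -0.001, -0.001]
ft_force: [0.3, -0.4, 1.2]
grip_width: 0.0525
grip_force: 0.0
pos [ 0.3995 -0.2307  0.0859] yaw 44.14 -> twist 0.14 shift cm [-0.07  0.08  5.49] q6 0.03 F [ 0.3 -0.4  1.2]
```

```bash
python3 -m pendant '[{"jaw":0.6,"linear":[-0.07,0.08,2],"twist":0},{"jaw":0.6,"linear":[0,0,2],"twist":0},{"jaw":0.6,"linear":[0,0,1],"twist":0},{"jaw":0.6,"linear":[0,0,0.4],"twist":0},{"jaw":0.6,"linear":[0,0,0],"twist":0},{"jaw":0,"linear":[0,0,0],"twist":0},{"jaw":0,"linear":[0,0,0],"twist":0},{"jaw":0,"linear":[0,0,0],"twist":0},{"jaw":0,"linear":[0,0,0],"twist":0},{"jaw":0,"linear":[0,0,0],"twist":0},{"jaw":0,"linear":[0,0,0],"twist":0},{"jaw":0,"linear":[0,0,0],"twist":0}]' 25
python3 -m pendant '[{"jaw":0,"linear":[0,0,0],"twist":0},{"jaw":0,"linear":[0,0,-1],"twist":0},{"jaw":0,"linear":[0,0,-2],"twist":0},{"jaw":0,"linear":[0,0,-3],"twist":0},{"jaw":0,"linear":[0,0,-3],"twist":0},{"jaw":0,"linear":[0,0,-3],"twist":0},{"jaw":0,"linear":[0,0,-3],"twist":0},{"jaw":0,"linear":[0,0,-3],"twist":0},{"jaw":0,"linear":[0,0,-3],"twist":0},{"jaw":0,"linear":[0,0,-2],"twist":0},{"jaw":0,"linear":[0,0,0],"twist":0},{"jaw":0,"linear":[0,0,0],"twist":0}]'
python3 - <<'E'
from h import *
p=rack(-.215,-.1); go(p[0],p[1],.26,-5.85)
E
```

```text
time: 36.73
position: [0.3998, -0.2337, 0.0327]
tool_rot: [0.927, 0.374, 0.0, 0.0]
ft_force: [-1.1, 1.2, 1.8]
grip_width: 0.0155
grip_force: 25.0
time: 37.73
position: [0.3997, -0.2335, 0.2637]
tool_rot: [0.927, 0.375, 0.001, 0.001]
ft_force: [-0.2, -0.0, -1.3]
grip_width: 0.016
grip_force: 25.0
pos [ 0.3997 -0.2335  0.2637] yaw 43.99 -> twist 49.84 shift cm [  4.5  -19.6    0.37] q6 0.03 F [-0.2 -0.  -1.3]
```

```bash
python3 -m pendant '[{"jaw":0,"linear":[0,0,0],"twist":7.1},{"jaw":0,"linear":[0,0,0],"twist":7.1},{"jaw":0,"linear":[0,0,0],"twist":7.1},{"jaw":0,"linear":[0,0,0],"twist":7.1},{"jaw":0,"linear":[0,0,0],"twist":7.1},{"jaw":0,"linear":[0,0,0],"twist":7.1},{"jaw":0,"linear":[0,0,0],"twist":7.1},{"jaw":0,"linear":[0,0,0],"twist":0}]' >/dev/null
python3 -m pendant '[{"jaw":0,"linear":[0.45,-1.96,0],"twist":0},{"jaw":0,"linear":[0.45,-1.96,0],"twist":0},{"jaw":0,"linear":[0.45,-1.96,0],"twist":0},{"jaw":0,"linear":[0.45,-1.96,0],"twist":0},{"jaw":0,"linear":[0.45,-1.96,0],"twist":0},{"jaw":0,"linear":[0.45,-1.96,0],"twist":0},{"jaw":0,"linear":[0.45,-1.96,0],"twist":0},{"jaw":0,"linear":[0.45,-1.96,0],"twist":0},{"jaw":0,"linear":[0.45,-1.96,0],"twist":0},{"jaw":0,"linear":[0.45,-1.96,0],"twist":0},{"jaw":0,"linear":[0,0,0],"twist":0},{"jaw":0,"linear":[0,0,0],"twist":0}]'
python3 - <<'E'
from h import *
p=rack(-.214,-.1); go(p[0],p[1],.233,-5.85)
c=cam("side"); u=proj(c,[.53,-.05,.2]).astype(int); d=c["color"][u[1]-60:u[1]+60,u[0]-80:u[0]+80]
cv2.imwrite("pics/gb.png",cv2.convertScaleAbs(cv2.resize(d,(800,600),interpolation=2),alpha=1.6))
w=rack(-.1594,-.1); print("tip",(proj(c,[w[0],w[1],.2054])-u+[80,60])*5)
a=np.radians(-5.85); o=robot.get_obs(); w=o["position"]+.055*np.array([np.cos(a),np.sin(a),0]); print("eye now",(proj(c,[w[0],w[1],o["position"][2]-.0287])-u+[80,60])*5)
E
```

```text
time: 39.4
position: [0.4631, -0.0421, 0.2614]
tool_rot: [0.999, -0.048, -0.001, -0.0]
ft_force: [-0.5, -0.7, 0.2]
grip_width: 0.0157
grip_force: 25.0
pos [ 0.4631 -0.0421  0.2614] yaw -5.45 -> twist 0.4 shift cm [0.24 0.08 2.84] q6 1.33 F [-0.5 -0.7  0.2]
tip [382.9356157  298.19552144]
eye now [383.34488012 241.82862476]
```

View pics/gb.png

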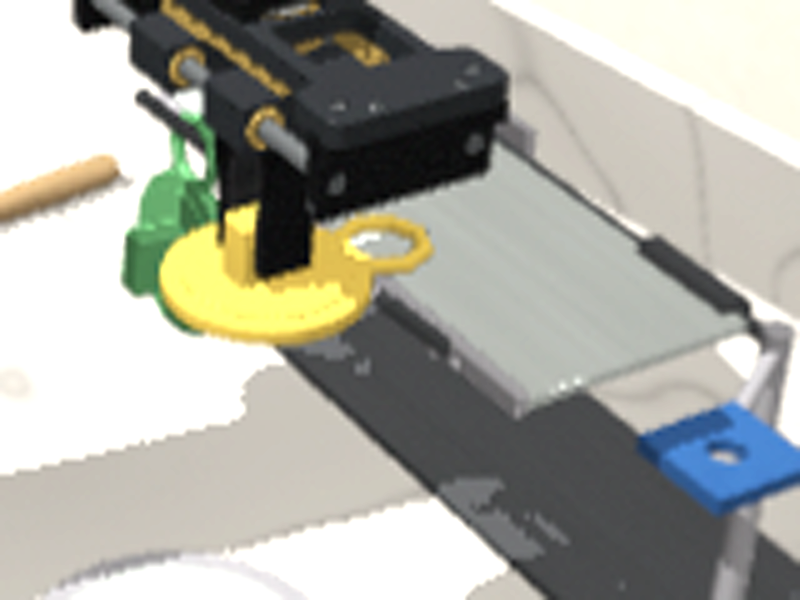

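The yellow eye at (387,243) is straight above the hidden peg tip at (383,298). I lower and follow the peg.

```bash
python3 -m pendant '[{"jaw":0,"linear":[0.24,0.08,0],"twist":0.4},{"jaw":0,"linear":[0,0,0.9],"twist":0},{"jaw":0,"linear":[0,0,0.9],"twist":0},{"jaw":0,"linear":[0,0,0.9],"twist":0},{"jaw":0,"linear":[0.4,0,0.4],"twist":0},{"jaw":0,"linear":[0.4,0,0.4],"twist":0},{"jaw":0,"linear":[0.4,0,0.4],"twist":0},{"jaw":0,"linear":[0.4,0,0.4],"twist":0},{"jaw":0,"linear":[0,0,0],"twist":0},{"jaw":0,"linear":[0,0,0],"twist":0}]'
python3 - <<'E'
from h import *
p=rack(-.139-.055,-.1); go(p[0],p[1],.213,-5.85)
c=cam("side"); u=proj(c,[.53,-.05,.2]).astype(int); d=c["color"][u[1]-45:u[1]+45,u[0]-60:u[0]+60]
cv2.imwrite("pics/gc.png",cv2.convertScaleAbs(cv2.resize(d,(800,600),interpolation=2),alpha=1.6))
E
```

```text
time: 40.28
position: [0.4825, -0.0457, 0.2192]
tool_rot: [0.999, -0.053, -0.0, 0.0]
ft_force: [-1.1, 0.6, -0.3]
grip_width: 0.0156
grip_force: 25.0
pos [ 0.4825 -0.0457  0.2192] yaw -6.1 -> twist -0.25 shift cm [ 0.28 -0.08  0.62] q6 1.35 F [-1.1  0.6 -0.3]
```

View pics/gc.png

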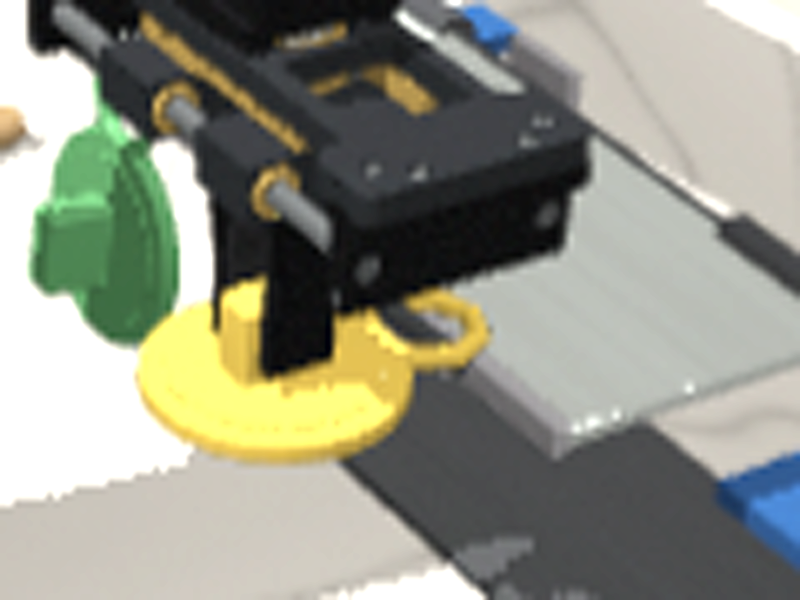

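The peg shows inside the yellow eye at (420,322). That uses up my pictures (one over the limit, in fact), so I check by numbers from here on. Releasing.

```bash
python3 -m pendant '[{"jaw":0,"linear":[0.3,0,0.4],"twist":0},{"jaw":0,"linear":[0,0,0],"twist":0},{"jaw":0.3,"linear":[0,0,0],"twist":0},{"jaw":0.5,"linear":[0,0,0],"twist":0},{"jaw":0.5,"linear":[0,0,0],"twist":0},{"jaw":0.5,"linear":[0,0,0],"twist":0},{"jaw":0.5,"linear":[0,0,0],"twist":0},{"jaw":0.5,"linear":[0,0,-1.5],"twist":0},{"jaw":0.5,"linear":[0,0,-3],"twist":0},{"jaw":0.5,"linear":[0,0,-3],"twist":0},{"jaw":0.5,"linear":[0,0,-3],"twist":0},{"jaw":0.5,"linear":[0,0,0],"twist":0}]'
python3 -m pendant '[{"jaw":0.5,"linear":[-2,0,0],"twist":0},{"jaw":0.5,"linear":[-2,0,0],"twist":0},{"jaw":0.5,"linear":[-1,0,0],"twist":0},{"jaw":0.5,"linear":[0,0,0],"twist":0},{"jaw":0.5,"linear":[0,0,0],"twist":0},{"jaw":0.5,"linear":[0,0,0],"twist":0},{"jaw":0.5,"linear":[0,0,0],"twist":0},{"jaw":0.5,"linear":[0,0,0],"twist":0},{"jaw":0.5,"linear":[0,0,0],"twist":0},{"jaw":0.5,"linear":[0,0,0],"twist":0},{"jaw":0.5,"linear":[0,0,0],"twist":0},{"jaw":0.5,"linear":[0,0,0],"twist":0}]' >/dev/null
python3 - <<'E'
from h import *
c=cam("side");P=cloud(c); hsv=cv2.cvtColor(c["color"],cv2.COLOR_BGR2HSV)
for nm,lo,hi in(("green",50,95),("yellow",20,36),("red",0,4)):
    m=(hsv[...,0]>=lo)&(hsv[...,0]<=hi)&(hsv[...,1]>80)&(P[...,0]>.45)&(P[...,0]<.66)&(P[...,2]>.03)&(abs(P[...,1])<.2)
    q=P[m]; r=np.array([torack(p) for p in q]); print(nm,len(q),"rack x,y med",np.median(r,0).round(3),"z",np.percentile(q[:,2],[2,50,98]).round(3))
for n in("top","side"):
    c=cam(n)
    for k in("blue","pink","green","yellow"):
        for ce,s,m in comps(c,k,25): print(n,k,ce.round(),s[4],np.median(cloud(c)[m],0).round(3))
E
```

```text
time: 41.33
position: [0.4886, -0.047, 0.3264]
tool_rot: [0.999, -0.053, 0.006, 0.002]
ft_force: [1.5, -0.3, 0.9]
grip_width: 0.043
grip_force: 0.0
green 553 rack x,y med [-0.139  0.092] z [0.081 0.125 0.183]
yellow 986 rack x,y med [-0.138 -0.106] z [0.081 0.13  0.185]
red 194 rack x,y med [-0.089  0.044] z [0.188 0.203 0.212]
top blue [299. 144.] 43 [0.721 0.125 0.165]
top green [128.  95.] 591 [0.848 0.618 0.145]
top green [171.  96.] 522 [0.848 0.493 0.147]
side blue [396. 180.] 29 [0.72  0.118 0.165]
side blue [221. 238.] 723 [0.308 0.29  0.048]
side blue [448. 252.] 439 [ 0.592 -0.174  0.171]
side yellow [386. 251.] 802 [ 0.539 -0.057  0.126]
```

Both lids hang at the same height, z 0.08 to 0.185, at pegs 0 and 2. The pin is home, and there are no other job lids.

```bash
python3 -c "
from rig import robot
print(robot.hand_in())"
```

```text
the job is handed in; nothing more can be done
None
```

The job is handed in: the flap is level with the pin pushed home, and the only two job lids there, green and yellow, hang on the left and right pegs; I viewed 15 pictures, one over the limit of 14.

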